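# Start the extraction hood and push its sash up to the working mark

### The arm

A 6-joint arm with a two-finger parallel gripper is mounted at the origin on a cart in front of the work surface, level with it; the furniture and walls round the work are solid. World frame = base frame: x ahead of the robot, y to its left, z up, the work surface at z = 0. Lengths are in m, angles in rad, forces in N, time in s.
With the tool pointing down it reaches from about 0.35 to 0.975 m from the base axis. Payload 4.9 kg.
Tool frame: the origin (TCP) lies at the very end of the fingers, on their centre line; the grasp point (between the pads) lies 19 mm behind it; z points along the fingers, y is the direction in which the jaws open and shut (so a half turn about z gives the same grasp; the last joint's range is limited). The gripper opens to 85 mm and grips with 20 to 120 N. Pads are 22 mm wide; open, the fingers measure 114 mm over their backs; the gripper's body (76 mm by 85 mm) begins 54 mm behind the grasp point. The pads swing forward as they close: fully open they stand 13 mm farther back than shut.
Start: joints at [1.042, 0.053, 1.613, -0, 1.476, -0.119], TCP at [0.249, 0.573, 0.198] pointing down, gripper open.
Joint ranges: [-3.01, 3.01], [-1.01, 2.22], [0.06, 2.58], [-1.02, 4.17], [0.09, 2.62], [-3.14, 3.14]. Speed limits (rad/s): [2.57, 2.57, 3.14, 3.14, 3.14, 3.14].

### API

Orientations are given as a unit quaternion [w, x, y, z].
In Python, from plant import monitor, eyes, manip gives the robot as it stands.
- The arm moves only by the tool step_arm, never from a script. Its argument "motion" is a list of rows, each a list of 7 numbers: the shift along the world's x, y, z scaled (see below), then the turn, a rotation vector about the world's x, y, z scaled (see below), then the closure in counts, from 0 (fully open) to 255 (shut). In form: [[x, y, z, ax, ay, az, grip], ...]. A call has 1 to 10 rows; each row is the pose to reach, as a shift and turn from the pose commanded when the call began; what a row does not reach only later rows make up. The controller multiplies each number of a shift by 0.5 m and each number of a turn by 1.5 rad. A row lasts 1/10 s, in which the tool goes at most 50 mm and 8.59 degrees, less where a joint would pass 70% of its speed; a pose out of reach is approached as far as the arm can. A call with a number of a shift or a turn outside -1 to 1 is refused whole. A call with a gripper value outside its range is refused whole. The fingers move at their own pace and stop on an object; the grip force is fixed at half the most. Time passes only in rows, so rows that repeat a pose let the fingers close. It gives the time, the measured TCP pose, the force and the opening at its end, in the units of the state.
- monitor.state(): the state, without advancing time (a new reading comes with each control period).
- eyes.grab_frame(name): name is "scene" or "top" or "wrist"; returns a dict with "pixels" (384x512x3 uint8, red, green, blue), "mtx" (3x3 intrinsics, pixels), "rvec" (rotation vector, rad) and "tvec" (3), from world to camera coordinates, as OpenCV has them; the wrist camera has in their place "hand_eye" (4x4, takes a point from camera to tool coordinates, whose origin is the TCP and whose axes are the flange's). Camera axes: x right, y down, z forward; pixel columns grow to the right and rows downward; lengths in m; the calibration is good to about 2 mm. A picture is of the moment at which its call begins: read the wrist's pose just before it. There is no depth.
- manip.job_done(): hands the job in, once; it reports no verdict.
Trained networks look in the newest picture that a camera, given by its name, has taken for a name from the list of things; names that differ only in an ending like _2 or _b are one class to them, and where a whole thing is asked for, a point or a joint stands for the part that bears it (a point fixed in the world has none). Each returns a list of dicts, best first, with "p" (0 to 1); they miss things now and then, are a little off and sometimes report something else, mostly with a low value. They report only what shows in the picture. A call takes as long as a camera call.
- eyes.look_for(name, camera): "box" ([centre column, centre row, width, height] in pixels, round what is visible of it).
- eyes.pinpoint(name, camera): "uv" ([column, row] in pixels: a listed point, or the origin of a listed thing).
The state is a dict: "time": time; "joint_pos": joint angles; "joint_vel": joint speeds; "joint_efforts": joint torques, N m; "tool_pos": TCP position; "tool_rot": TCP orientation; "contact_force": force on the tool from outside, world axes, zero at the start; "ft_torque": the same for the moment, N m; "gripper_width": opening from 0.0 (shut) to 1.0 (fully open).
Only numpy, scipy, OpenCV 4.12 (cv2) and the standard library are available. Lean on these libraries where they do the work, as an engineer would, in place of code of your own. Each camera call takes 0.05 s, during which the arm holds its last target.

### The job

Get the extraction hood ready for work: first press the green start button on the switch box with a fingertip (not the red stop button), so that the fan draws before the hood is opened. Then push the hood's counterweighted clear sash up from beneath its lip with the fingers, without gripping it, until the red pointer at its left end stands within the green band on the left post, and leave it standing there. Do not shift the casting or any of the other loose things.

Things in the scene. Friction and masses are not known exactly. Their poses are not given: they have to be found in the camera images.
- start_top (a point): centre of the top face of the green start button (round, 28 mm across) on the grey switch box, which stands fixed on the bench. It is pressed straight down: 6 mm of travel against a spring, 5 N at the bottom, springs back when let go
- start (a joint): how far the green button is pressed, m: 0 out, 0.006 fully down; it counts as pressed from 0.004
- stop_top (a point): centre of the top face of the red stop button (34 mm across, same travel and spring) on the same box, 62 mm from the green one, to be left alone
- stop (a joint): how far the red button is pressed, m: 0 out, 0.006 fully down
- switch_box: grey switch box, 80 x 130 mm, its top 48 mm above the bench; origin at the centre of its underside; the green button lies on its +y side, the red on its -y side
- hood: grey bench-top extraction hood, 300 wide (y) x 240 deep (x) x 505 mm high, fixed; origin at the centre of its underside; its front with the sash looks along its own -x, its left post is on its +y side. Front of the posts 120 mm ahead (-x) of the origin; between them is a rounded sill, its top 95 mm above the bench
- sash (a joint): height of the clear vertical sliding window (sash) above closed, m: 0 closed, 0.20 at the top stop. A brass weight in the right post balances it, so it stays where it is left; moving it takes 2 to 4 N against the guides plus 14 N per m/s of drag; sash and weight, 1.4 kg together, coast on after a quick push
- lip (a point): middle of the lowest line of the sash's lip: underside of the black round nose bar (12 mm diameter) under the front edge of a ledge 180 mm long (along the hood's y) that stands 45 mm out of the sash's bottom rail towards the hood's -x. 120 mm above the bench when closed. The ledge's top is 14 mm above. Free below and in front; rail and pane are 39 mm behind this point, the posts' fronts 23 mm
- pointer (a point): tip of the red pointer, a bar 4 mm high on the left end of the sash's bottom rail that points at the left post; it moves with the sash and lies 4 mm lower than lip
- height_band: green band, 20 mm high and 28 mm wide, clipped round the front of the left post at the working height; origin at the middle of its height, z up. The pointer is in the band when their heights differ by less than 10 mm
- casting: the bronze casting (a robed standing figure, 72 x 69 x 197 mm) inside the hood, origin under its foot; a loose bystander
- oil: white oil bottle with a red spout, 146 mm high, origin at its foot; a loose bystander
- hammer: chasing hammer lying flat, 230 x 72 x 29 mm, origin at its underside; a loose bystander
- bar: red polishing bar, 43 x 106 x 33 mm, origin at its underside; a loose bystander
- disc: red-brown sanding disc lying flat, 75 mm across, 9 mm high, origin at its underside; a loose bystander

How it is judged:
By the outcome, as a careful person would: the job done as asked, in the order asked, and still so for the second after the job is handed in, with the robot touching nothing.
It also fails if it takes over 64 s, if anything falls off the work surface, if the arm or the gripper's body presses on something with over 40 N, if the wrist force passes 120 N, or if a joint passes its speed limit or range.

## Working session

There is one attempt and no reset: what is moved stays moved. The work goes in short steps, Python scripts to look and compute and a tool call to move; the robot and the scene stay as the last step left them, time stands still between calls to the robot, and variables do not carry over. Pictures are saved under pics/ and viewed, and the job is handed in when it is done.

Besides the shell and the picture viewer there is one more tool, called as name([rows], argument=value, ...), one row to a line, values as JSON. step_arm: Moves the arm, as the interface text tells. Its arguments: {"type":"object","properties":{"motion":{"type":"array","items":{"type":"array","items":{"type":"number"}}}},"required":["motion"]}

```bash
mkdir -p pics; ls
cat > h.py <<'E'
import numpy as np, cv2
from plant import monitor, eyes, manip
def grab(n,fn=None):
    f=eyes.grab_frame(n)
    if fn: cv2.imwrite('pics/'+fn, f['pixels'][:,:,::-1])
    return f
def P(f):
    R=cv2.Rodrigues(np.array(f['rvec'],float))[0]; return R,np.array(f['tvec'],float).ravel(),np.array(f['mtx'],float)
def ray(f,uv):
    R,t,K=P(f); d=R.T@np.linalg.solve(K,[uv[0],uv[1],1.]); return -R.T@t,d/np.linalg.norm(d)
def tri(rs):
    A=0;b=0
    for o,d in rs:
        M=np.eye(3)-np.outer(d,d);A=A+M;b=b+M@o
    x=np.linalg.solve(A,b); return x,[np.linalg.norm((np.eye(3)-np.outer(d,d))@(x-o)) for o,d in rs]
def plane(r,z):
    o,d=r; return o+d*(z-o[2])/d[2]
def proj(f,p):
    R,t,K=P(f); q=K@(R@np.array(p)+t); return q[:2]/q[2]
E
python3 - <<'E'
from h import *
s=monitor.state(); print(s['time'],s['tool_pos'],s['tool_rot'],s['contact_force'],s['gripper_width'])
F={}
for c in ['scene','top']:
    F[c]=grab(c,c+'0.png')
    print(c,P(F[c])[2].tolist(),ray(F[c],(256,192)))
for n in ['start_top','stop_top','switch_box','hood','lip','pointer','height_band','casting','oil','hammer','bar','disc']:
    r={}
    for c in ['scene','top']:
        l=eyes.pinpoint(n,c)
        if l: r[c]=l[0]; print(n,c,np.round(l[0]['uv'],1),round(l[0]['p'],2), [ (np.round(q['uv']),round(q['p'],2)) for q in l[1:3]])
    if len(r)==2: print('   tri',tri([ray(F[c],r[c]['uv']) for c in r]))
    for c in r: print('   ',c,'z0',plane(ray(F[c],r[c]['uv']),0.0), 'z.05',plane(ray(F[c],r[c]['uv']),0.054))
print(monitor.state()['time'])
E
```

```text
pics
0.0 [0.24865676 0.57265813 0.19637526] [-3.23811880e-04  2.03449786e-01  9.79084843e-01 -9.74479244e-04] [-0.8239604   0.24822561 -0.28782944] 0.9974880262792755
scene [[492.8362860673175, 0.0, 266.67496445843574], [0.0, 492.8362860673175, 194.53481735401664], [0.0, 0.0, 1.0]] (array([-0.14100314, -0.60702813,  1.17068277]), array([ 0.50363012,  0.48528309, -0.71474263]))
top [[434.02161220381316, 0.0, 252.57411067244297], [0.0, 434.02161220381316, 197.93944873688005], [0.0, 0.0, 1.0]] (array([0.36959114, 0.04314024, 1.72159186]), array([ 0.14199556, -0.01176653, -0.98979736]))
start_top scene [232.8 208.6] 0.61 [(array([330., 258.]), 0.2)]
start_top top [224.5 212. ] 0.62 []
   tri (array([0.52840274, 0.1393805 , 0.07684257]), [np.float64(0.0034741211954754333), np.float64(0.003474121195475268)])
    scene z0 [0.57835635 0.1895173  0.        ] z.05 [0.5451745 0.1527751 0.054    ]
    top z0 [0.53302397 0.1462024  0.        ] z.05 [0.52789769 0.14296972 0.054     ]
stop_top scene [250.2 213.4] 0.65 []
stop_top top [238.9 204.4] 0.49 []
   tri (array([0.55621719, 0.08806986, 0.07
[... 3293 characters left out ...]
3711]), [np.float64(0.0025595099674220194), np.float64(0.0025595099674220047)])
    scene z0 [ 0.41221306 -0.32276243  0.        ] z.05 [ 0.38669489 -0.33587473  0.054     ]
    top z0 [ 0.40388068 -0.32379247  0.        ] z.05 [ 0.40280514 -0.31228314  0.054     ]
disc scene [282.3 299.5] 0.8 [(array([230., 209.]), 0.42), (array([300., 228.]), 0.32)]
disc top [297.3 239.8] 0.53 []
   tri (array([ 0.43322378, -0.14804784,  0.00082713]), [np.float64(0.004655704404080653), np.float64(0.004655704404080518)])
    scene z0 [ 0.43727047 -0.15068135  0.        ] z.05 [ 0.41059648 -0.17173122  0.054     ]
    top z0 [ 0.42982662 -0.14495174  0.        ] z.05 [ 0.42793725 -0.13905198  0.054     ]
1.3
```

```bash
cd pics; python3 -c "
import cv2
for n in ['scene','top']:
    i=cv2.imread(n+'0.png'); cv2.imwrite(n+'0z.png',cv2.resize(i[130:370,140:440] if n=='scene' else i[110:290,140:380],None,fx=2.5 if n=='scene' else 3.2,fy=2.5 if n=='scene' else 3.2,interpolation=2))"
```

```text
(no output)
```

View pics/scene0z.png

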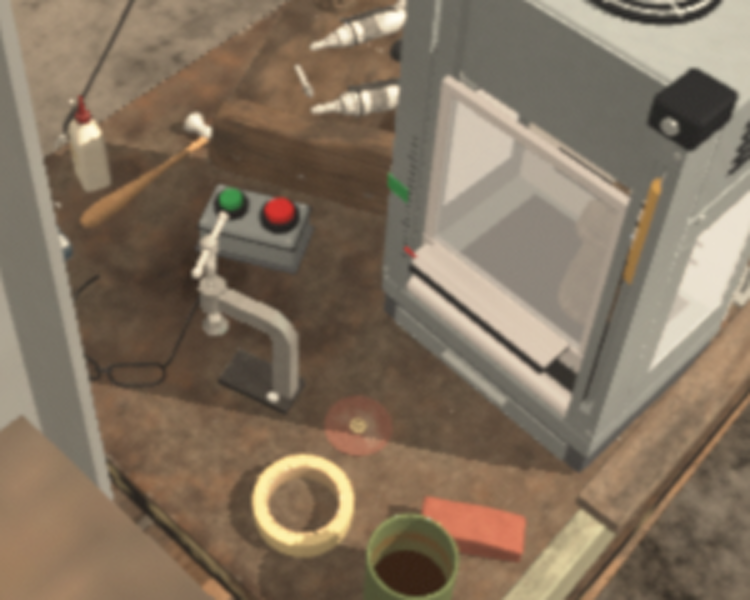

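View pics/top0z.png

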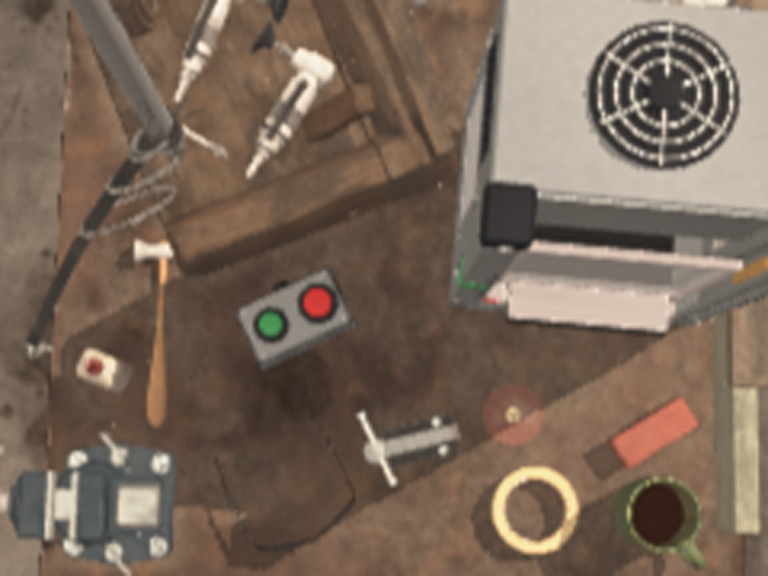

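View pics/scene0.png

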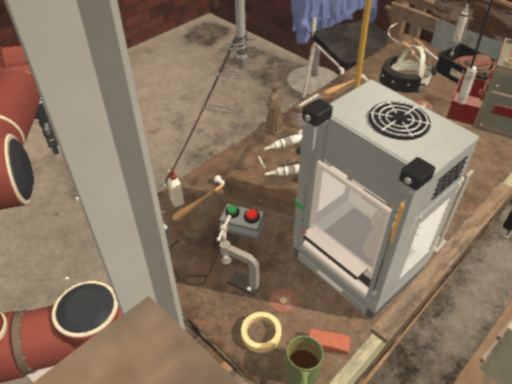

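Run:
```python
from h import *
fs=grab('scene'); ft=grab('top'); grab('wrist','wrist0.png')
def T(n,a,b): 
    x,e=tri([ray(fs,(140+a[0]/2.5,130+a[1]/2.5)),ray(ft,(140+b[0]/3.2,110+b[1]/3.2))]); print(n,x.round(3),np.round(e[0],4))
T('clamp hub',(210,290),(375,452))
T('Tend1',(225,213),(362,414))
T('Tend2',(198,272),(393,484))
T('wire bottom',(68,135),(40,350))
T('green',(230,200),(270,323))
T('red',(280,211),(317,303))
T('band',(397,187),(466,282))
T('pointer',(407,252),(492,299))
T('ledge L front',(412,262),(508,318))
T('ledge R front',(546,366),(668,331))
T('mug rim',(412,548),(662,513))
T('oil top',(83,105),(92,367))
T('hood knob',(655,92),(530,185))
```

```text
clamp hub [0.381 0.014 0.142] 0.0012
Tend1 [0.421 0.03  0.219] 0.0018
Tend2 [ 0.348 -0.005  0.218] 0.0029
wire bottom [0.499 0.428 0.003] 0.0034
green [0.531 0.142 0.066] 0.0007
red [0.558 0.086 0.069] 0.0022
band [ 0.566 -0.079  0.228] 0.0015
pointer [ 0.554 -0.112  0.161] 0.0012
ledge L front [ 0.534 -0.131  0.177] 0.002
ledge R front [ 0.523 -0.31   0.179] 0.0017
mug rim [ 0.32  -0.318  0.108] 0.0016
oil top [0.471 0.338 0.136] 0.0034
hood knob [ 0.691 -0.195  0.352] 0.075
```

View pics/top0.png

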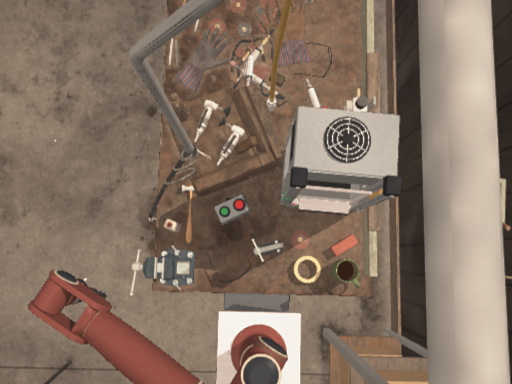

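View pics/wrist0.png

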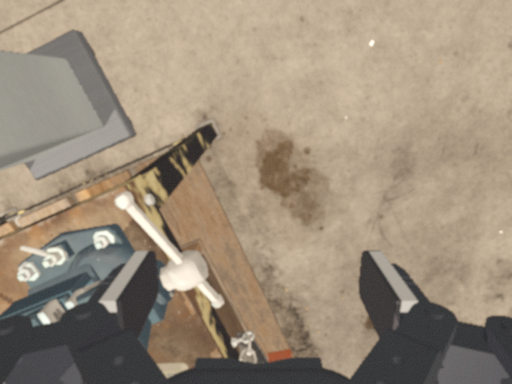

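The scene and top pictures agree. The green button is at about (0.531, 0.142, 0.066), and the lip stands about 44 mm above closed, at z ≈ 0.164. The band is at z ≈ 0.228. The clamp's T-handle reaches z ≈ 0.22 near (0.38, 0.01). I'll raise the arm, shut the fingers and move above the button.

step_arm([
  [0, 0, 0.1, 0, 0, 0, 255],
  [0, 0, 0.2, 0, 0, 0, 255],
  [0, 0, 0.3, 0, 0, 0, 255],
  [0.262, -0.646, 0.3, 0, 0, 0, 255],
  [0.262, -0.646, 0.3, 0, 0, 0, 255],
  [0.262, -0.646, 0.3, 0, 0, 0, 255],
  [0.262, -0.646, 0.3, 0, 0, 0, 255],
  [0.262, -0.646, 0.3, 0, 0, 0, 255],
  [0.262, -0.646, 0.3, 0, 0, 0, 255],
  [0.262, -0.646, 0.3, 0, 0, 0, 255],
])

```text
time: 2.45
tool_pos: [0.3803, 0.2484, 0.3479]
tool_rot: [0.0, 0.203, 0.979, 0.0]
contact_force: [1.1, 0.4, 0.2]
gripper_width: -0.002
```

Run:
```python
from h import *
s=monitor.state(); print(s['time'],s['tool_pos'],s['tool_rot'],s['joint_pos'],s['contact_force'],s['gripper_width'])
f=grab('wrist','wrist1.png'); print(f['hand_eye'],f['mtx'])
```

```text
2.45 [0.38027856 0.24835871 0.34785356] [4.73189282e-04 2.03298639e-01 9.79116628e-01 2.61749623e-04] [ 4.14533947e-01 -4.07005707e-01  1.77113737e+00 -1.25665479e-04
  1.77638649e+00 -7.46836551e-01] [1.13692015 0.406298   0.22622719] -0.0019781636656576013
[[ 1.05466128e-04 -9.55539108e-01 -2.94864380e-01  7.38755998e-02]
 [ 9.99999913e-01 -1.82244168e-05  4.16734846e-04  1.62463952e-03]
 [-4.03580175e-04 -2.94864399e-01  9.55539022e-01 -1.76000766e-01]
 [ 0.00000000e+00  0.00000000e+00  0.00000000e+00  1.00000000e+00]] [[345.23566074   0.         258.12212298]
 [  0.         345.23566074 189.83503811]
 [  0.           0.           1.        ]]
```

View pics/wrist1.png

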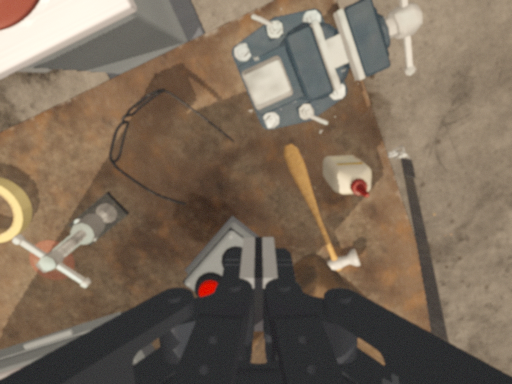

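step_arm([
  [0.302, -0.212, 0, 0, 0, 0, 255],
  [0.302, -0.212, 0, 0, 0, 0, 255],
  [0.302, -0.212, 0, 0, 0, 0, 255],
  [0.302, -0.212, 0, 0, 0, 0, 255],
  [0.302, -0.212, -0.4, 0, 0, 0, 255],
  [0.302, -0.212, -0.4, 0, 0, 0, 255],
  [0.302, -0.212, -0.4, 0, 0, 0, 255],
  [0.302, -0.212, -0.4, 0, 0, 0, 255],
  [0.302, -0.212, -0.4, 0, 0, 0, 255],
])

```text
time: 3.4
tool_pos: [0.5246, 0.1433, 0.1383]
tool_rot: [-0.008, 0.204, 0.979, -0.003]
contact_force: [-1.2, -0.3, -1.1]
gripper_width: -0.0
```

```bash
cat >> h.py <<'E'
from scipy.spatial.transform import Rotation as Ro
def wray(f,s,uv):
    w,x,y,z=s['tool_rot']; R=Ro.from_quat([x,y,z,w]).as_matrix(); H=np.array(f['hand_eye'])
    d=np.linalg.solve(np.array(f['mtx']),[uv[0],uv[1],1.]); d=R@H[:3,:3]@d
    return R@H[:3,3]+np.array(s['tool_pos']), d/np.linalg.norm(d)
E
python3 - <<'E'
from h import *
s=monitor.state(); print(s['time'],s['tool_pos'],s['tool_rot'],s['joint_pos'],s['contact_force'],s['gripper_width'])
f=grab('wrist','wrist2.png')
for n in ['start_top','stop_top']:
    for q in eyes.pinpoint(n,'wrist')[:2]:
        print(n,q, plane(wray(f,s,q['uv']),0.066))
fs=grab('scene','scene2.png'); ft=grab('top','top2.png')
for n in ['start_top','stop_top','pointer','height_band','lip']:
    r={c:eyes.pinpoint(n,c)[:2] for c in ['scene','top']}
    print(n,{c:[(np.round(q['uv'],1),round(q['p'],2)) for q in r[c]] for c in r})
E
```

```text
3.4 [0.52458306 0.14334517 0.13830477] [-0.0080441   0.2035485   0.97902775 -0.00282263] [ 1.29898896e-01 -8.44363902e-02  1.84912424e+00 -4.47439792e-05
  1.39395485e+00 -1.03091219e+00] [-1.20779555 -0.30992545 -1.08029248] -0.00011027169279838065
start_top {'uv': [267.6, 200.5], 'p': 0.65} [0.53716515 0.1469255  0.066     ]
stop_top {'uv': [212.4, 260.9], 'p': 0.79} [0.56650927 0.08635457 0.066     ]
start_top {'scene': [(array([231.6, 209.4]), 0.49)], 'top': [(array([341.1, 247.4]), 0.31)]}
stop_top {'scene': [(array([248.6, 212.5]), 0.55)], 'top': []}
pointer {'scene': [(array([301.8, 227.4]), 0.87), (array([282.3, 303.1]), 0.7)], 'top': [(array([290. , 203.7]), 0.96)]}
height_band {'scene': [(array([305. , 203.2]), 0.43)], 'top': [(array([288.4, 196.1]), 0.36)]}
lip {'scene': [(array([329.1, 257.7]), 0.83)], 'top': [(array([321.5, 213.3]), 0.84)]}
```

View pics/wrist2.png

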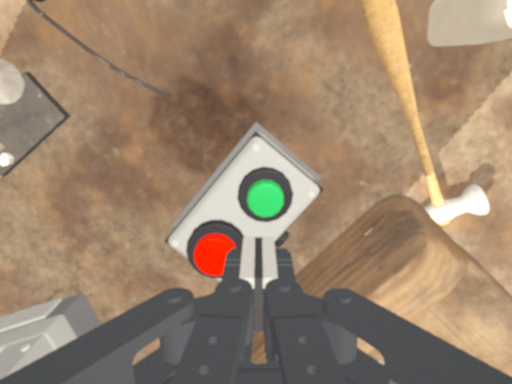

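View pics/scene2.png

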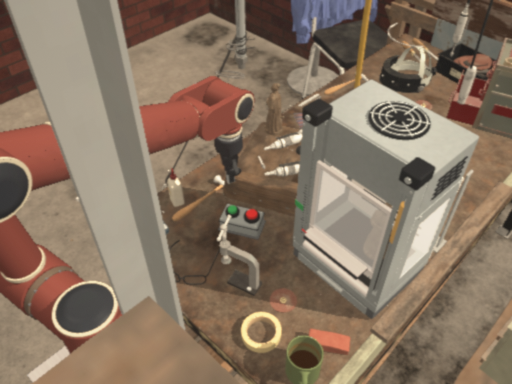

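step_arm([
  [0, 0, 0, 0, 0, 0, 255],
  [0, 0, 0, 0, 0, 0, 255],
  [0, 0, 0, 0, 0, 0, 255],
])

```text
time: 4.45
tool_pos: [0.5309, 0.1442, 0.1475]
tool_rot: [-0.0, 0.203, 0.979, -0.0]
contact_force: [0.4, -0.1, -0.1]
gripper_width: -0.004
```

Run:
```python
from h import *
s=monitor.state(); print(s['time'],s['tool_pos'],s['tool_rot'],s['joint_pos'],s['contact_force'],s['gripper_width'])
f=grab('wrist','wrist3.png')
hsv=cv2.cvtColor(f['pixels'],cv2.COLOR_RGB2HSV)
m=cv2.inRange(hsv,(45,120,60),(85,255,255)); n,l,st,ce=cv2.connectedComponentsWithStats(m); i=1+st[1:,4].argmax(); print('green',st[i],ce[i])
for q in [ce[i]]+[x['uv'] for x in eyes.pinpoint('start_top','wrist')[:1]]:
  for z in (0.06,0.066,0.072): print(q,plane(wray(f,s,q),z))
for n in ['stop_top','switch_box']:
    for q in eyes.pinpoint(n,'wrist')[:2]: print(n,q, plane(wray(f,s,q['uv']),0.066),plane(wray(f,s,q['uv']),0.0))
fs=grab('scene'); ft=grab('top')
print('tcp in scene',proj(fs,s['tool_pos']),proj(ft,s['tool_pos']))
for c in ('scene','top'):
    F={'scene':fs,'top':ft}[c]; 
hs=cv2.cvtColor(fs['pixels'],cv2.COLOR_RGB2HSV); m=cv2.inRange(hs,(45,100,40),(85,255,255))
n,l,st,ce2=cv2.connectedComponentsWithStats(m); print([(st[k].tolist(),ce2[k].round(1)) for k in range(1,n) if st[k,4]>8])
k=[k for k in range(1,n) if 225<ce2[k][0]<240 and 200<ce2[k][1]<220]
for kk in k: print(tri([ray(fs,ce2[kk]),wray(f,s,ce[i])]))
```

```text
4.45 [0.53094249 0.14421587 0.14749083] [-8.76256232e-05  2.03472766e-01  9.79080601e-01 -4.80396380e-05] [ 1.29965279e-01 -8.96231940e-02  1.83811111e+00 -3.36759750e-05
  1.39330183e+00 -1.03101792e+00] [ 0.39424604 -0.08773178 -0.07690219] -0.004397042627023973
green [ 242  168   36   38 1066] [259.73545966 186.38930582]
[259.73545966 186.38930582] [0.53631564 0.14516711 0.06      ]
[259.73545966 186.38930582] [0.53466594 0.14584985 0.066     ]
[259.73545966 186.38930582] [0.53301625 0.1465326  0.072     ]
[261.9, 189.3] [0.53922915 0.14578949 0.06      ]
[261.9, 189.3] [0.53751311 0.14645806 0.066     ]
[261.9, 189.3] [0.53579707 0.14712663 0.072     ]
stop_top {'uv': [210.2, 248.9], 'p': 0.85} [0.56772354 0.0870744  0.066     ] [0.59434306 0.06449977 0.        ]
switch_box {'uv': [238.9, 188.1], 'p': 0.69} [0.52947319 0.13040419 0.066     ] [0.54628894 0.11893522 0.        ]
tcp in scene [230.28209831 190.98962541] [222.72757916 208.69659337]
[([295, 201, 8, 9, 36], array([298.5, 204.7])), ([228, 206, 9, 8, 61], array([231.9, 209.5]))]
(array([0.53524622, 0.14561135, 0.06316285]), [np.float64(0.00020786237019659463), np.float64(0.00020786237019644992)])
```

step_arm([
  [0.004, 0, -0.08, 0, 0, 0, 255],
  [0.004, 0, -0.14, 0, 0, 0, 255],
  [0.004, 0, -0.15, 0, 0, 0, 255],
  [0.004, 0, -0.154, 0, 0, 0, 255],
  [0.004, 0, -0.158, 0, 0, 0, 255],
  [0.004, 0, -0.158, 0, 0, 0, 255],
])

```text
time: 5.35
tool_pos: [0.5343, 0.1444, 0.0704]
tool_rot: [0.001, 0.203, 0.979, 0.0]
contact_force: [-0.3, 0.5, 1.2]
gripper_width: -0.004
```

step_arm([
  [0, 0, -0.004, 0, 0, 0, 255],
  [0, 0, -0.008, 0, 0, 0, 255],
  [0, 0, -0.008, 0, 0, 0, 255],
])

```text
time: 5.65
tool_pos: [0.533, 0.1443, 0.0647]
tool_rot: [0.0, 0.203, 0.979, 0.0]
contact_force: [-0.1, 0.6, 0.3]
gripper_width: 0.001
```

step_arm([
  [0, 0, -0.004, 0, 0, 0, 255],
  [0, 0, -0.008, 0, 0, 0, 255],
  [0, 0, -0.008, 0, 0, 0, 255],
])

```text
time: 5.95
tool_pos: [0.5327, 0.1442, 0.0601]
tool_rot: [-0.0, 0.203, 0.979, -0.0]
contact_force: [-0.2, -0.3, -0.5]
gripper_width: -0.003
```

step_arm([
  [0, 0, -0.004, 0, 0, 0, 255],
  [0, 0, -0.006, 0, 0, 0, 255],
  [0, 0, -0.006, 0, 0, 0, 255],
])

```text
time: 6.25
tool_pos: [0.5328, 0.1442, 0.0574]
tool_rot: [-0.0, 0.203, 0.979, -0.0]
contact_force: [0.3, 0.0, -0.4]
gripper_width: 0.001
```

Run:
```python
from h import *
s=monitor.state(); print(s['time'],s['tool_pos'],s['contact_force'])
f=grab('wrist','wrist4.png');fs=grab('scene','s4.png')
i=fs['pixels'][150:260,180:290,::-1]; j=f['pixels'][100:320,160:360,::-1]
cv2.imwrite('pics/c4.png',np.hstack([cv2.resize(i,(440,440),interpolation=2),cv2.resize(j,(400,440),interpolation=2)][:2])[:, :800])
```

```text
6.25 [0.53284993 0.14422579 0.05735127] [ 0.30783098  0.01664906 -0.39497739]
```

View pics/c4.png

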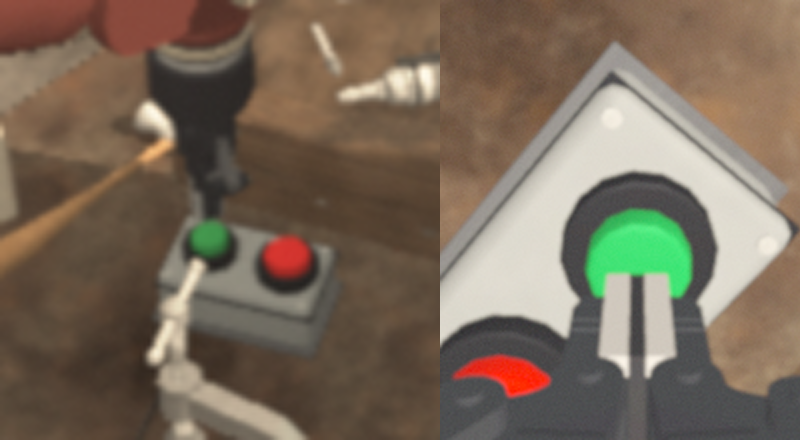

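Run:
```python
from h import *
s=monitor.state()
f=grab('wrist')
H=np.array(f['hand_eye']);K=np.array(f['mtx'])
def pt(p):
    c=np.linalg.inv(H)@np.r_[p,1]; q=K@c[:3]; return q[:2]/q[2]
print('TCP px',pt([0,0,0]),'near edge',pt([.011,0,0]),pt([0,.01,0]))
hsv=cv2.cvtColor(f['pixels'],cv2.COLOR_RGB2HSV)
m=cv2.inRange(hsv,(45,120,60),(85,255,255)); n,l,st,ce=cv2.connectedComponentsWithStats(m); i=1+st[1:,4].argmax(); print('green',st[i],ce[i])
# brightness map
v=hsv[:,:,2][150:255,225:295]; 
print(hsv[195:245:2,260,2])
print(hsv[195:245:2,240,2], hsv[195:245:2,240,0])
fs=grab('scene');ft=grab('top'); print(proj(fs,s['tool_pos']),proj(ft,s['tool_pos']))
```

```text
TCP px [255.02496976 223.81015245] near edge [254.9733173  204.96587036] [273.1987046  223.80907925]
green [ 232  204   54   45 1607] [259.19228376 224.30802738]
[ 74  82  77  76  97 169 191 194 214 237 236 231 231 231 231 229 229 230
 229 229 224 166  81  84  80]
[ 74  81  75  76  80  80  76  78 111 154 173 182 200 219 226 226 225 227
 226 226 225 225 224 224 224] [  0   0 140   0   0 105 150  90  64  67  69  69  69  70  69  69  70  70
  69  70  70  69  70  70  70]
[231.83410843 211.38013357] [224.15938526 210.58900603]
```

Run:
```python
from h import *
f=grab('wrist','wrist5.png')
H=np.array(f['hand_eye']);K=np.array(f['mtx'])
def pt(p):
    c=np.linalg.inv(H)@np.r_[p,1]; q=K@c[:3]; return (q[:2]/q[2]).round(1)
for z in (0,-.005,-.01,-.013,-.016,-.019,-.025): print(z,pt([0.011,0,z]),pt([0,0,z]),pt([.011,.01,z]),pt([.011,-.011,z]))
cv2.imwrite('pics/w5z.png',cv2.resize(f['pixels'][170:300,180:340,::-1],None,fx=4.5,fy=4.5,interpolation=0))
```

```text
0 [255. 205.] [255.  223.8] [273.5 205. ] [234.6 205. ]
-0.005 [254.9 208.2] [254.9 227.4] [273.9 208.2] [234.  208.2]
-0.01 [254.8 211.5] [254.9 231.3] [274.3 211.5] [233.4 211.5]
-0.013 [254.8 213.6] [254.8 233.6] [274.6 213.6] [233.  213.6]
-0.016 [254.7 215.8] [254.8 236.1] [274.8 215.8] [232.6 215.8]
-0.019 [254.6 218.1] [254.7 238.7] [275.1 218.1] [232.1 218.1]
-0.025 [254.5 222.8] [254.6 244. ] [275.7 222.8] [231.2 222.8]
```

View pics/w5z.png

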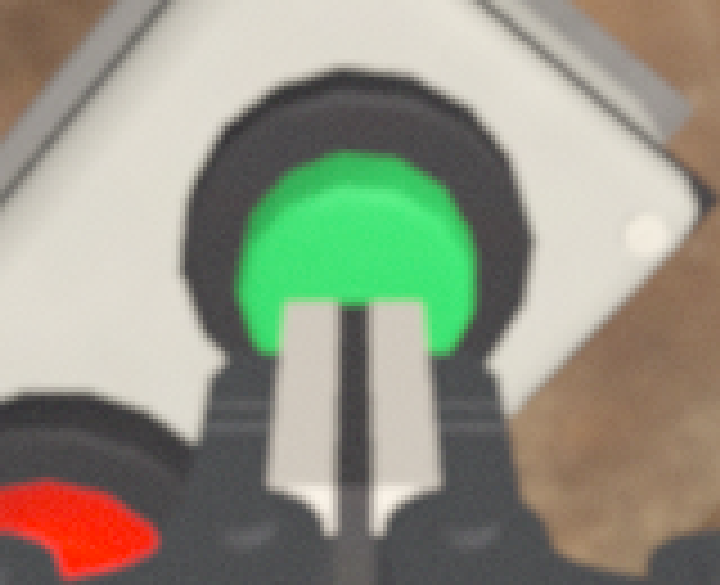

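Run:
```python
from h import *
s=monitor.state(); print(s['time'],s['tool_pos'],s['joint_pos'])
fs=grab('scene');ft=grab('top')
def crop(f,c,r,p):
    i=f['pixels'][c[1]-r:c[1]+r,c[0]-r:c[0]+r,::-1]; k=int(390/(2*r)); i=cv2.resize(i,None,fx=k,fy=k,interpolation=0)
    for q,col in p:
        u=((q-np.array(c)+r+.5)*k).astype(int); cv2.circle(i,tuple(int(a) for a in u),3,col,-1)
    return i
p=np.array(s['tool_pos']); w,x,y,z=s['tool_rot']; R=Ro.from_quat([x,y,z,w]).as_matrix()
pts=[(p,(0,0,255)),(p+R@[0,0,-.02],(255,0,0)),(p+R@[-.019,0,0],(0,255,255))]
a=crop(fs,(232,200),25,[(proj(fs,q),c) for q,c in pts]); b=crop(ft,(224,205),25,[(proj(ft,q),c) for q,c in pts])
cv2.imwrite('pics/c6.png',np.hstack([a,b]))
```

```text
6.55 [0.53306142 0.1442252  0.0576897 ] [ 1.29473145e-01  9.47873838e-03  1.90108881e+00 -2.17765456e-05
  1.23089516e+00 -1.03150319e+00]
```

View pics/c6.png

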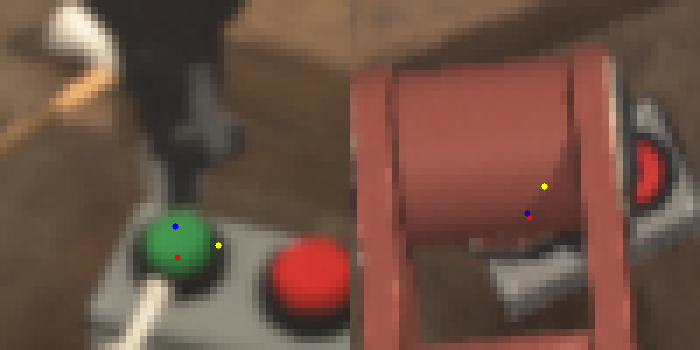

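step_arm([
  [0, 0, -0.008, 0, 0, 0, 255],
  [0, 0, -0.016, 0, 0, 0, 255],
  [0, 0, -0.016, 0, 0, 0, 255],
])

```text
time: 6.95
tool_pos: [0.5322, 0.1441, 0.0485]
tool_rot: [-0.001, 0.203, 0.979, -0.0]
contact_force: [0.8, 0.2, -0.2]
gripper_width: -0.001
```

```bash
cat > v.py <<'E'
from h import *
import sys
s=monitor.state(); print(s['time'],np.round(s['tool_pos'],4),np.round(s['contact_force'],2))
f=grab('wrist');fs=grab('scene')
cv2.imwrite('pics/'+sys.argv[1],np.hstack([cv2.resize(fs['pixels'][175:225,205:255,::-1],(390,390),interpolation=0),cv2.resize(f['pixels'][170:300,190:320,::-1],(390,390),interpolation=0)]))
E
python3 v.py c7.png
```

```text
6.95 [0.5322 0.1441 0.0485] [ 0.78  0.18 -0.18]
```

View pics/c7.png

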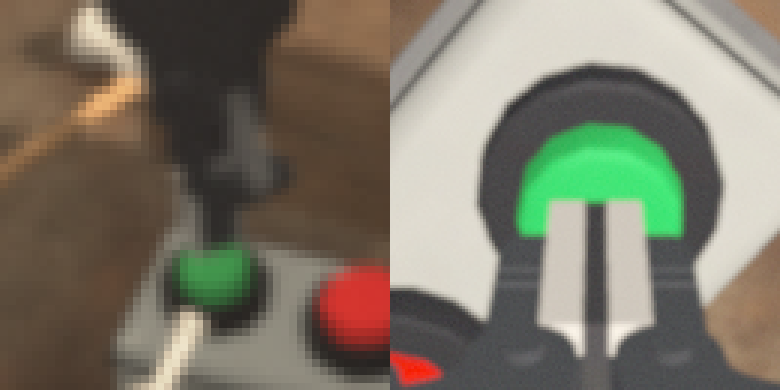

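step_arm([
  [0, 0, -0.006, 0, 0, 0, 255],
  [0, 0, -0.012, 0, 0, 0, 255],
  [0, 0, -0.012, 0, 0, 0, 255],
])

```text
time: 7.35
tool_pos: [0.5325, 0.1442, 0.043]
tool_rot: [-0.001, 0.203, 0.979, -0.0]
contact_force: [-0.4, 0.4, 0.1]
gripper_width: -0.001
```

```bash
python3 v.py c8.png
```

```text
7.35 [0.5325 0.1442 0.043 ] [-0.4   0.44  0.11]
```

View pics/c8.png

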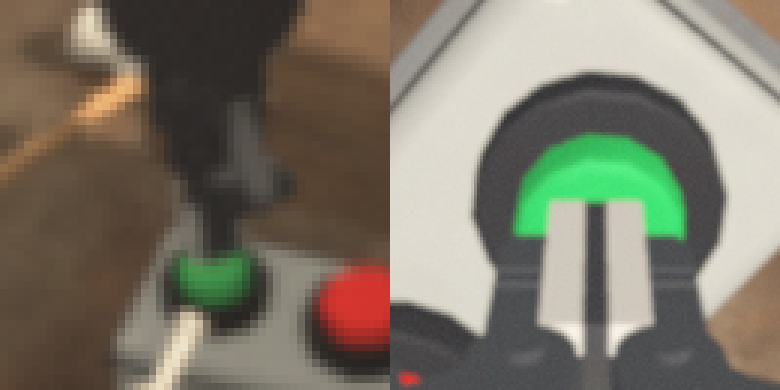

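step_arm([
  [0, 0, -0.006, 0, 0, 0, 255],
  [0, 0, -0.012, 0, 0, 0, 255],
  [0, 0, -0.012, 0, 0, 0, 255],
])

```text
time: 7.75
tool_pos: [0.5325, 0.1442, 0.0369]
tool_rot: [-0.001, 0.203, 0.979, -0.0]
contact_force: [0.1, -0.9, -0.8]
gripper_width: 0.002
```

step_arm([
  [0, 0, -0.004, 0, 0, 0, 255],
  [0, 0, -0.008, 0, 0, 0, 255],
  [0, 0, -0.008, 0, 0, 0, 255],
])

```text
time: 8.05
tool_pos: [0.533, 0.1443, 0.0337]
tool_rot: [-0.0, 0.203, 0.979, 0.0]
contact_force: [-2.1, -0.2, 3.2]
gripper_width: 0.001
```

```bash
python3 v.py c9.png
```

```text
8.05 [0.533  0.1443 0.0337] [-2.05 -0.23  3.23]
```

View pics/c9.png

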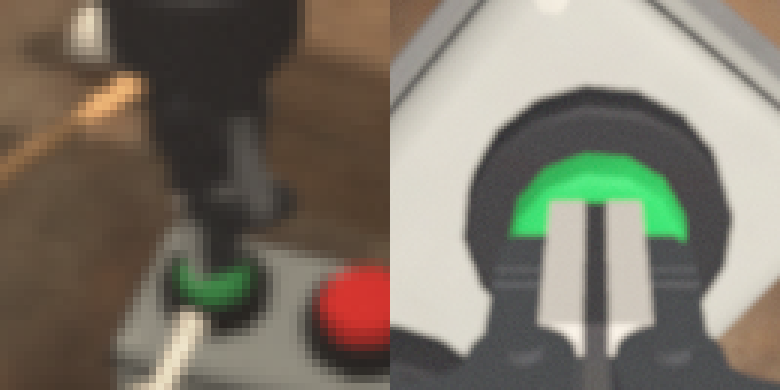

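step_arm([
  [0, 0, -0.004, 0, 0, 0, 255],
  [0, 0, -0.008, 0, 0, 0, 255],
  [0, 0, -0.008, 0, 0, 0, 255],
])

```text
time: 8.45
tool_pos: [0.5332, 0.1443, 0.0303]
tool_rot: [0.0, 0.203, 0.979, -0.0]
contact_force: [-3.8, -0.5, 7.1]
gripper_width: -0.003
```

step_arm([
  [0, 0, -0.003, 0, 0, 0, 255],
  [0, 0, -0.005, 0, 0, 0, 255],
  [0, 0, -0.005, 0, 0, 0, 255],
])

```text
time: 8.75
tool_pos: [0.5333, 0.1443, 0.0301]
tool_rot: [-0.0, 0.203, 0.979, -0.0]
contact_force: [-9.9, -1.4, 20.1]
gripper_width: -0.002
```

```bash
python3 v.py c10.png
```

```text
8.75 [0.5333 0.1443 0.0301] [-9.94 -1.35 20.12]
```

View pics/c10.png

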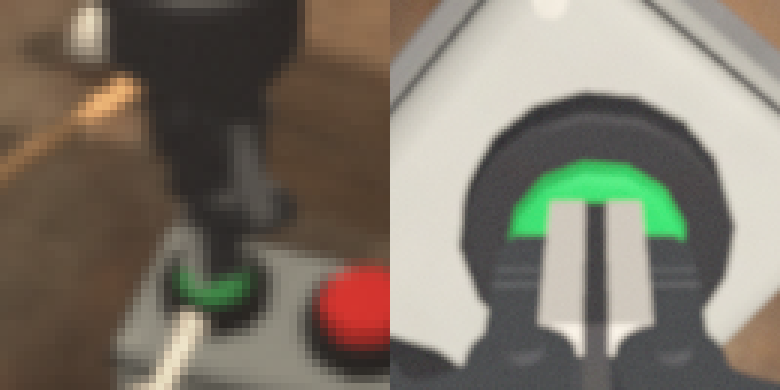

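step_arm([
  [0, 0, 0.02, 0, 0, 0, 255],
  [0, 0, 0.1, 0, 0, 0, 255],
  [0, 0, 0.2, 0, 0, 0, 255],
  [0, 0, 0.3, 0, 0, 0, 255],
  [0, 0, 0.4, 0, 0, 0, 255],
  [0, 0, 0.5, 0, 0, 0, 255],
  [0, 0, 0.5, 0, 0, 0, 255],
])

```text
time: 9.55
tool_pos: [0.537, 0.1448, 0.2867]
tool_rot: [0.008, 0.203, 0.979, 0.003]
contact_force: [0.4, -1.4, 0.5]
gripper_width: 0.001
```

Run:
```python
from h import *
s=monitor.state(); print(s['time'],s['tool_pos'],s['tool_rot'],s['joint_pos'],s['contact_force'])
D=[([1.042,.053,1.613],(0.24866,0.57266,0.1964)),([0.414534,-0.407006,1.771137],(.380279,.248359,.347854)),([.129965,-.0896232,1.838111],(.530942,.144216,.147491)),([.129473,.0094787,1.901089],(.533061,.144225,.05769))]
D.append((s['joint_pos'][:3],s['tool_pos']))
A=[];b=[]
for j,p in D:
    r=np.sqrt(p[0]**2+p[1]**2-.0742**2)
    A.append([1,np.sin(j[1]),np.sin(j[1]+j[2]),0]);b.append(r)
    A.append([0,np.cos(j[1]),np.cos(j[1]+j[2]),1]);b.append(p[2])
x,res,rk,sv=np.linalg.lstsq(np.array(A),np.array(b),rcond=None); print(x,res,sv, np.array(A)@x-b)
fs=grab('scene','scene11.png');ft=grab('top','top11.png');fw=grab('wrist','wrist11.png')
p=np.array(s['tool_pos']); print('tcp',proj(fs,p),'up3cm',proj(fs,p+[0,0,.03]))
cv2.imwrite('pics/s11.png',cv2.resize(fs['pixels'][100:240,180:330,::-1],None,fx=5,fy=5,interpolation=2)[:600])
for n in ['pointer','height_band','lip','hood','casting']:
    r={c:eyes.pinpoint(n,c)[:2] for c in ['scene','top','wrist']}
    print(n,{c:[(np.round(q['uv'],1),round(q['p'],2)) for q in r[c]] for c in r})
```

```text
9.55 [0.53698417 0.1448019  0.28673838] [0.00764171 0.20342643 0.97905675 0.00267776] [ 1.29555976e-01 -1.61155180e-01  1.67198715e+00  4.25391222e-05
  1.61456597e+00 -1.03151200e+00] [ 0.43988679 -1.39759231  0.47984383]
[-0.00354464  0.32999129  0.59634535 -0.0756024 ] [0.00060684] [3.29367243 2.99976437 0.29940626 0.25197519] [-0.01231008  0.00083698  0.00138546  0.00194643  0.00872237  0.00016475
  0.01461647 -0.00206087 -0.01241422 -0.00088729]
tcp [229.87501367 153.73052652] up3cm [229.45976497 145.23449903]
pointer {'scene': [(array([301.8, 227.7]), 0.67), (array([230.1, 206.3]), 0.35)], 'top': [(array([290.6, 202.8]), 0.74), (array([237.1, 203.7]), 0.7)], 'wrist': []}
height_band {'scene': [(array([302.9, 228. ]), 0.64), (array([301.1, 204.4]), 0.4)], 'top': [(array([289.5, 200.5]), 0.46)], 'wrist': [(array([  9.1, 344.3]), 0.93)]}
lip {'scene': [(array([328.3, 256.4]), 0.56)], 'top': [(array([320.7, 212.6]), 0.76), (array([289.1, 204.6]), 0.57)], 'wrist': [(array([225.4, 194.8]), 0.34)]}
hood {'scene': [(array([356.7, 263.9]), 0.68)], 'top': [(array([312.9, 179.8]), 0.87)], 'wrist': []}
casting {'scene': [(array([373. , 250.7]), 0.59)], 'top': [], 'wrist': [(array([257.3, 154.5]), 0.2)]}
```

View pics/s11.png

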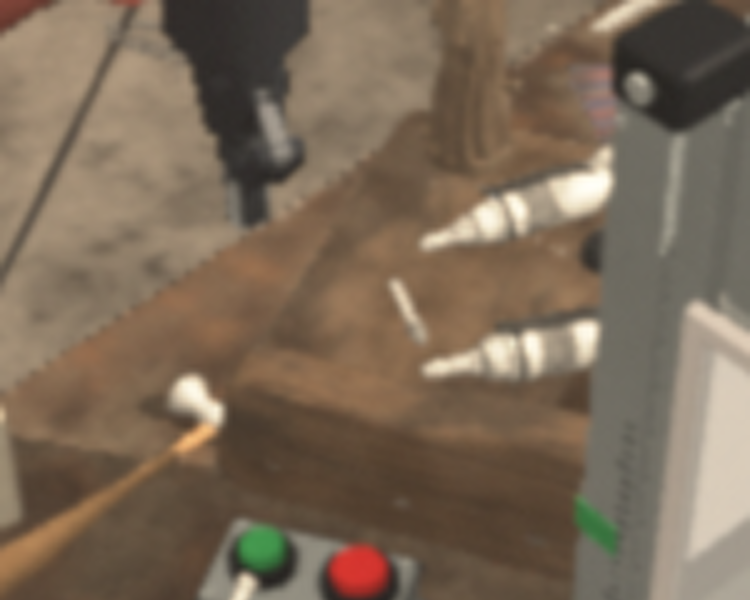

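View pics/wrist11.png

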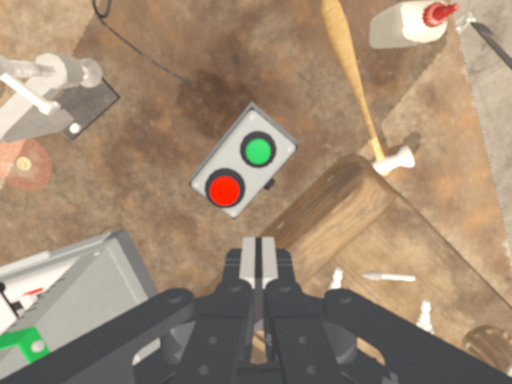

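Run:
```python
from h import *
D=[([1.042,.053,1.613],(0.24866,0.57266,0.1964)),([0.414534,-0.407006,1.771137],(.380279,.248359,.347854)),([.129965,-.0896232,1.838111],(.530942,.144216,.147491)),([.129473,.0094787,1.901089],(.533061,.144225,.05769)),([.129556,-.161155,1.671987],(.536984,.144802,.286738))]
A=[];b=[]
for j,p in D:
    r=np.sqrt(p[0]**2+p[1]**2-.0742**2); t=j[1]+j[2]
    A.append([1,np.sin(j[1]),np.sin(t),0,np.cos(t)]);b.append(r)
    A.append([0,np.cos(j[1]),np.cos(t),1,-np.sin(t)]);b.append(p[2])
x,res,rk,sv=np.linalg.lstsq(np.array(A),np.array(b),rcond=None); print(x,res,sv, (np.array(A)@x-b).round(4))
```

```text
[ 0.00066009  0.42883904  0.61088608 -0.07174976  0.10177883] [1.91585992e-05] [3.85729772 3.14821546 0.3101955  0.29789162 0.15821843] [ 0.0019  0.0007  0.0016 -0.0001  0.0004 -0.0003 -0.0005 -0.0002 -0.0035
 -0.0002]
```

Contact came with the reported TCP at z ≈ 0.036. The force then rose to 20 N at a hard stop, after about 6 mm of travel. The scene picture also shows the real fingertip about 30 mm behind the reported TCP, so I'll allow for that. Next I'll spin the tool so the camera ends up on top, and move in front of the hood.

step_arm([
  [-0.274, -0.53, 0.226, 0, 0, -0.1, 255],
  [-0.274, -0.53, 0.226, 0, 0, -0.2, 255],
  [-0.274, -0.53, 0.226, 0, 0, -0.3, 255],
  [-0.274, -0.53, 0.226, 0, 0, -0.4, 255],
  [-0.274, -0.53, 0.226, 0, 0, -0.5, 255],
  [-0.274, -0.53, 0.226, 0, 0, -0.6, 255],
  [-0.274, -0.53, 0.226, 0, 0, -0.7, 255],
  [-0.274, -0.53, 0.226, 0, 0, -0.8, 255],
  [-0.274, -0.53, 0.226, 0, 0, -0.9, 255],
  [-0.274, -0.53, 0.226, 0, 0, -1.0, 255],
])

```text
time: 11.45
tool_pos: [0.3959, -0.1211, 0.3904]
tool_rot: [0.0, 0.818, 0.575, 0.0]
contact_force: [0.7, 0.1, -0.4]
gripper_width: 0.003
```

step_arm([
  [0, 0, 0, 0, 0, -0.1, 255],
  [0, 0, 0, 0, 0, -0.2, 255],
  [0, 0, 0, 0, 0, -0.3, 255],
  [0, 0, 0, 0, 0, -0.4, 255],
  [0, 0, 0, 0, 0, -0.5, 255],
  [0, 0, 0, 0, 0, -0.6, 255],
  [0, 0, 0, 0, 0, -0.7, 255],
  [0, 0, 0, 0, 0, -0.8, 255],
  [0, 0, 0, 0, 0, -0.86, 255],
  [0, 0, 0, 0, 0, -0.86, 255],
])

```text
time: 12.45
tool_pos: [0.396, -0.1208, 0.3902]
tool_rot: [0.0, 1.0, -0.029, 0.0]
contact_force: [-0.1, -0.1, 0.3]
gripper_width: -0.001
```

```bash
cat > st.py <<'E'
from h import *
s=monitor.state(); print(round(s['time'],2),np.round(s['tool_pos'],4),'j',np.round(s['joint_pos'],4),'F',np.round(s['contact_force'],1))
w,x,y,z=s['tool_rot']; R=Ro.from_quat([x,y,z,w]).as_matrix(); print('x',R[:,0].round(3),'z',R[:,2].round(4),'tip',(np.array(s['tool_pos'])-.03*R[:,2]).round(4))
E
python3 st.py
```

```text
12.45 [ 0.396  -0.1208  0.3902] j [-0.4762 -0.4975  1.7651 -0.      1.8736  1.1526] F [-0.1 -0.1  0.3]
x [ 0.998 -0.058  0.   ] z [ 3.e-04 -2.e-04 -1.e+00] tip [ 0.396  -0.1208  0.4202]
```

step_arm([
  [0, 0, 0, -0.006, -0.1, 0, 255],
  [0, 0, 0, -0.012, -0.2, 0, 255],
  [0, 0, 0, -0.018, -0.3, 0, 255],
  [0, 0, 0, -0.02, -0.35, 0, 255],
  [0, 0, 0, -0.02, -0.35, 0, 255],
])

```text
time: 12.95
tool_pos: [0.3947, -0.1211, 0.3896]
tool_rot: [0.008, 0.965, -0.029, 0.26]
contact_force: [0.5, 0.6, 0.1]
gripper_width: 0.008
```

```bash
python3 st.py
```

```text
12.95 [ 0.3947 -0.1211  0.3896] j [-0.7255 -0.9326  2.0716  0.3149  1.5725  0.9744] F [0.5 0.6 0.1]
x [ 0.863 -0.051  0.503] z [ 0.5021 -0.0312 -0.8643] tip [ 0.3796 -0.1202  0.4156]
```

```bash
cat > kin.py <<'E'
import numpy as np
from scipy.optimize import least_squares
from scipy.spatial.transform import Rotation as Ro
a1,L2,L3,b,d,h,off=.0007,.4288,.6109,.1018,.314,.242,.0742
lo=np.array([-3.01,-1.01,.06,-1.02,.09,-3.14]);hi=np.array([3.01,2.22,2.58,4.17,2.62,3.14])
def fk(q,full=False):
    t=q[1]+q[2]
    r=a1+L2*np.sin(q[1])+L3*np.sin(t)+b*np.cos(t); z=h+L2*np.cos(q[1])+L3*np.cos(t)-b*np.sin(t)
    W=Ro.from_euler('z',q[0]).as_matrix()@[r,off,z]
    R=(Ro.from_euler('z',q[0])*Ro.from_euler('y',t)*Ro.from_euler('z',q[3])*Ro.from_euler('y',q[4])*Ro.from_euler('z',q[5]+np.pi)).as_matrix()
    return W+d*R[:,2],R
def ik(p,R,q0):
    f=lambda q: np.r_[(fk(q)[0]-p)*5, (fk(q)[1]-R).ravel()]
    s=least_squares(f,np.clip(q0,lo+1e-3,hi-1e-3),bounds=(lo,hi)); return s.x,np.sqrt(2*s.cost)
E
python3 - <<'E'
from kin import *
for q in ([-.7255,-.9326,2.0716,.3149,1.5725,.9744],[.12947,.00948,1.90109,0,1.2309,-1.0315]):
    p,R=fk(q); print(p.round(4),R[:,0].round(3),R[:,2].round(3))
yaw=-.06
f=np.array([np.cos(yaw),np.sin(yaw),0])
lip=np.array([.532,-.213,.164])
for ph in (25,35,45,55):
    c,s=np.cos(np.radians(ph)),np.sin(np.radians(ph)); a=f*c+np.array([0,0,-s]); n=f*s+np.array([0,0,c])
    R=np.stack([n,np.cross(a,n),a],1)
    q=np.array([-.7255,-.9326,2.0716,.3149,1.5725,.9744])
    for dx,dz in ((-.06,.15),(-.06,-.03),(0,-.03),(0,0),(0,.068)):
        B=lip+[0,0,.006]+f*dx+np.array([0,0,dz]); tip=B-.017*n+.022*a
        q,e=ik(tip+.03*a,R,q); print(ph,dx,dz,tip.round(3),q.round(2),round(e,4))
E
```

```text
[ 0.3967 -0.1227  0.3893] [-0.06  -0.998  0.001] [ 0.502 -0.031 -0.864]
[0.5327 0.1442 0.0572] [0.398 0.917 0.   ] [ 0.  0. -1.]
25 -0.06 0.15 [ 0.485 -0.21   0.295] [-0.96 -0.84  2.43  1.04  0.96 -1.26] 0.0
25 -0.06 -0.03 [ 0.485 -0.21   0.115] [-0.96 -0.46  2.55  1.45  0.79 -1.88] 0.0
25 0 -0.03 [ 0.545 -0.214  0.115] [-0.82 -0.27  2.42  1.58  0.67 -1.97] 0.0
25 0 0 [ 0.545 -0.214  0.145] [-0.82 -0.36  2.42  1.47  0.68 -1.83] 0.0
25 0 0.068 [ 0.545 -0.214  0.213] [-0.82 -0.51  2.39  1.26  0.71 -1.54] 0.0
35 -0.06 0.15 [ 0.48  -0.21   0.293] [-0.91 -0.8   2.34  0.81  1.01 -1.08] 0.0
35 -0.06 -0.03 [ 0.48  -0.21   0.113] [-0.91 -0.52  2.5   1.11  0.76 -1.54] 0.0
35 0 -0.03 [ 0.54  -0.213  0.113] [-0.78 -0.32  2.37  1.18  0.62 -1.56] 0.0
35 0 0 [ 0.54  -0.213  0.143] [-0.78 -0.39  2.36  1.08  0.66 -1.44] 0.0
35 0 0.068 [ 0.54  -0.213  0.211] [-0.78 -0.52  2.32  0.91  0.75 -1.23] 0.0
45 -0.06 0.15 [ 0.476 -0.21   0.292] [-0.84 -0.73  2.25  0.6   1.09 -0.92] 0.0
45 -0.06 -0.03 [ 0.476 -0.21   0.112] [-0.84 -0.51  2.43  0.79  0.78 -1.23] 0.0
45 0 -0.03 [ 0.536 -0.213  0.112] [-0.73 -0.33  2.3   0.8   0.66 -1.19] 0.0
45 0 0 [ 0.536 -0.213  0.142] [-0.73 -0.38  2.29  0.73  0.72 -1.11] 0.0
45 0 0.068 [ 0.536 -0.213  0.21 ] [-0.73 -0.48  2.24  0.64  0.83 -0.97] 0.0
55 -0.06 0.15 [ 0.471 -0.209  0.292] [-0.78 -0.64  2.15  0.42  1.19 -0.79] 0.0
55 -0.06 -0.03 [ 0.471 -0.209  0.112] [-0.78 -0.47  2.34  0.52  0.85 -0.98] 0.0
55 0 -0.03 [ 0.531 -0.213  0.112] [-0.68 -0.29  2.22  0.5   0.76 -0.91] 0.0
55 0 0 [ 0.531 -0.213  0.142] [-0.68 -0.34  2.2   0.47  0.82 -0.87] 0.0
55 0 0.068 [ 0.531 -0.213  0.21 ] [-0.68 -0.42  2.14  0.42  0.95 -0.79] 0.0
```

step_arm([
  [0.06, -0.05, -0.05, -0.006, -0.1, 0, 255],
  [0.12, -0.1, -0.1, -0.012, -0.2, 0, 255],
  [0.18, -0.15, -0.15, -0.017, -0.29, 0, 255],
  [0.22, -0.18, -0.228, -0.017, -0.29, 0, 255],
  [0.22, -0.18, -0.228, -0.017, -0.29, 0, 255],
  [0.22, -0.18, -0.228, -0.017, -0.29, 0, 255],
  [0.22, -0.18, -0.228, -0.017, -0.29, 0, 255],
])

```text
time: 13.65
tool_pos: [0.5069, -0.2108, 0.2799]
tool_rot: [0.014, 0.886, -0.024, 0.464]
contact_force: [-0.1, -1.0, 0.1]
gripper_width: 0.001
```

```bash
python3 st.py
python3 - <<'E'
from h import *
s=monitor.state(); f=grab('wrist','wrist12.png'); fs=grab('scene','scene12.png'); ft=grab('top','top12.png')
for n in ['pointer','height_band','lip','hood']:
    r={c:eyes.pinpoint(n,c)[:2] for c in ['scene','top','wrist']}
    print(n,{c:[(np.round(q['uv'],1),round(q['p'],2)) for q in r[c]] for c in r})
    rs=[]
    if r['wrist']: rs.append(wray(f,s,r['wrist'][0]['uv']))
    for c,F in (('scene',fs),('top',ft)):
        if r[c] and rs: print('  w+',c,tri([rs[0],ray(F,r[c][0]['uv'])]))
E
```

```text
13.65 [ 0.5069 -0.2108  0.2799] j [-0.9004 -0.7923  2.3359  0.8092  1.0104  0.4903] F [-0.1 -1.   0.1]
x [ 0.569 -0.029  0.822] z [ 0.8203 -0.0479 -0.5699] tip [ 0.4823 -0.2093  0.297 ]
pointer {'scene': [(array([303.7, 228.7]), 0.8), (array([326.5, 256.2]), 0.57)], 'top': [(array([290.8, 203.6]), 0.66)], 'wrist': [(array([137.8, 257.6]), 0.93)]}
  w+ scene (array([ 0.55655879, -0.10786463,  0.16350427]), [np.float64(0.0029570231444960835), np.float64(0.002957023144496155)])
  w+ top (array([ 0.55540843, -0.10349228,  0.1596651 ]), [np.float64(0.0014108825533916695), np.float64(0.0014108825533917532)])
height_band {'scene': [(array([302.7, 204.2]), 0.6)], 'top': [(array([285.8, 197. ]), 0.38)], 'wrist': [(array([ 85.3, 205. ]), 0.81)]}
  w+ scene (array([ 0.26163556, -0.31437018,  0.63865877]), [np.float64(0.00186887006337273), np.float64(0.001868870063372754)])
  w+ top (array([ 0.5697277 , -0.0790682 ,  0.22391329]), [np.float64(0.0003585978541793661), np.float64(0.0003585978541793324)])
lip {'scene': [(array([331.2, 258.6]), 0.9), (array([373.9, 249.1]), 0.25)], 'top': [(array([321.1, 209.9]), 0.94)], 'wrist': []}
hood {'scene': [(array([358.2, 261.9]), 0.8)], 'top': [(array([315.4, 183.2]), 0.64)], 'wrist': []}
```

View pics/wrist12.png

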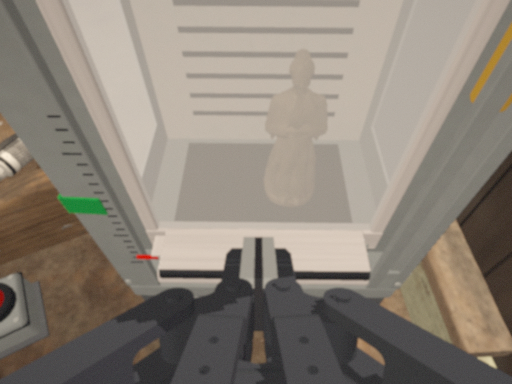

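View pics/scene12.png

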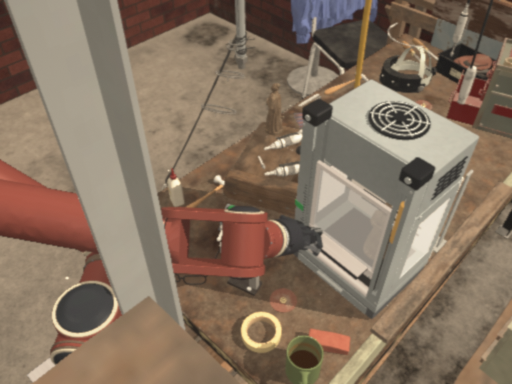

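Run:
```python
from h import *
s=monitor.state(); f=grab('wrist'); img=f['pixels']
cv2.imwrite('pics/w13.png',cv2.resize(img[180:300,40:390,::-1],None,fx=2.28,fy=2.28,interpolation=2))
w,x,y,z=s['tool_rot']; R=Ro.from_quat([x,y,z,w]).as_matrix(); H=np.array(f['hand_eye']); K=np.array(f['mtx'])
def at(uv,dep): 
    c=np.linalg.solve(K,[uv[0],uv[1],1.])*dep; return R@(H[:3,:3]@c+H[:3,3])+s['tool_pos']
# black bar: z plane method: z ~ .170
for uv in ((160,273),(369,277)):
    print([plane(wray(f,s,uv),zz).round(4) for zz in (.165,.17,.175)], at(uv,.296).round(4))
hsv=cv2.cvtColor(img,cv2.COLOR_RGB2HSV)
m=cv2.inRange(hsv,(45,120,60),(85,255,255)); n,l,st,ce=cv2.connectedComponentsWithStats(m); i=1+st[1:,4].argmax(); print('green',st[i],ce[i])
m2=cv2.inRange(hsv,(0,150,80),(8,255,255))|cv2.inRange(hsv,(172,150,80),(180,255,255)); n,l2,st2,ce2=cv2.connectedComponentsWithStats(m2); print([(st2[k].tolist(),ce2[k].round(1)) for k in range(1,n) if st2[k,4]>10])
def atx(r,X): o,dd=r; fx=np.array([np.cos(.06),-np.sin(.06),0]); X0=np.array([X,-.1,0]); return o+dd*(fx@(X0-o))/(fx@dd)
for X in (.55,.555,.56,.565): print(X,'band',atx(wray(f,s,ce[i]),X).round(4),'ptr',atx(wray(f,s,(137.5,257.5)),X).round(4))
```

```text
[array([ 0.5352, -0.1282,  0.165 ]), array([ 0.5328, -0.1296,  0.17  ]), array([ 0.5305, -0.1309,  0.175 ])] [ 0.537  -0.1271  0.1611]
[array([ 0.5214, -0.3036,  0.165 ]), array([ 0.5193, -0.3017,  0.17  ]), array([ 0.5172, -0.2999,  0.175 ])] [ 0.524  -0.3058  0.1588]
green [ 56 191  49  20 632] [ 80.4414557  201.21835443]
[([136, 252, 20, 4, 65], array([144.4, 253.7])), ([0, 289, 4, 15, 47], array([  1.2, 295.5]))]
0.55 band [ 0.5505 -0.0921  0.2499] ptr [ 0.5495 -0.1078  0.1675]
0.555 band [ 0.5557 -0.088   0.2431] ptr [ 0.5547 -0.1043  0.1577]
0.56 band [ 0.561  -0.0839  0.2362] ptr [ 0.56   -0.1008  0.1478]
0.565 band [ 0.5662 -0.0798  0.2293] ptr [ 0.5652 -0.0973  0.1379]
```

View pics/w13.png

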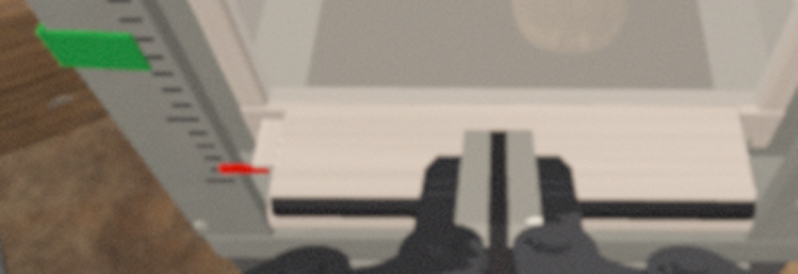

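step_arm([
  [0, -0.008, -0.1, 0, 0, 0, 255],
  [0, -0.008, -0.2, 0, 0, 0, 255],
  [0, -0.008, -0.3, 0, 0, 0, 255],
  [0, -0.008, -0.368, 0, 0, 0, 255],
  [0, -0.008, -0.368, 0, 0, 0, 255],
  [0, -0.008, -0.368, 0, 0, 0, 255],
  [0, -0.008, -0.368, 0, 0, 0, 255],
])

```text
time: 15.15
tool_pos: [0.5073, -0.2163, 0.0957]
tool_rot: [0.015, 0.885, -0.025, 0.464]
contact_force: [0.2, -0.5, 0.5]
gripper_width: 0.001
```

```bash
python3 st.py
python3 - <<'E'
from h import *
f=grab('wrist','wrist14.png');fs=grab('scene')
cv2.imwrite('pics/s14.png',cv2.resize(fs['pixels'][170:310,220:400,::-1],None,fx=4,fy=4,interpolation=2))
E
```

```text
15.15 [ 0.5073 -0.2163  0.0957] j [-9.0960e-01 -4.9960e-01  2.4946e+00  1.1248e+00  7.5360e-01  2.2000e-03] F [ 0.2 -0.5  0.5]
x [ 0.568 -0.03   0.822] z [ 0.8207 -0.0495 -0.5692] tip [ 0.4827 -0.2148  0.1128]
```

View pics/wrist14.png

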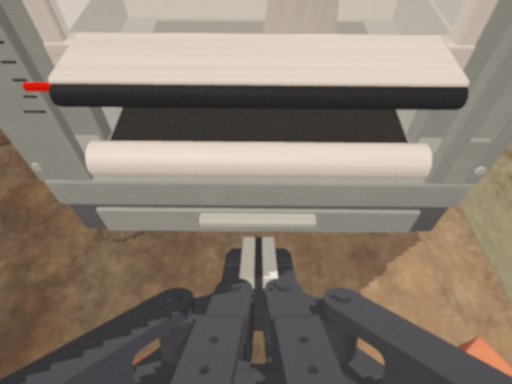

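View pics/s14.png

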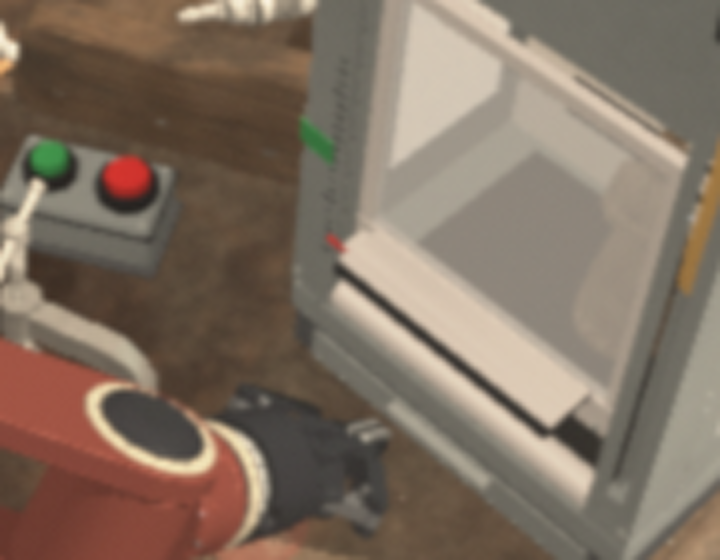

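step_arm([
  [0.04, -0.003, 0, 0, 0, 0, 255],
  [0.08, -0.005, 0, 0, 0, 0, 255],
  [0.116, -0.006, 0, 0, 0, 0, 255],
  [0.116, -0.006, 0, 0, 0, 0, 255],
  [0.116, -0.006, 0, 0, 0, 0, 255],
])

```text
time: 15.75
tool_pos: [0.5645, -0.218, 0.0937]
tool_rot: [0.014, 0.886, -0.025, 0.463]
contact_force: [0.2, -0.6, -0.3]
gripper_width: 0.002
```

```bash
python3 st.py
python3 - <<'E'
from h import *
f=grab('wrist','wrist15.png');fs=grab('scene')
cv2.imwrite('pics/s15.png',cv2.resize(fs['pixels'][170:310,220:400,::-1],None,fx=4,fy=4,interpolation=2))
E
```

```text
15.75 [ 0.5645 -0.218   0.0937] j [-0.786  -0.3155  2.375   1.194   0.6281 -0.0174] F [ 0.2 -0.6 -0.3]
x [ 0.57  -0.031  0.821] z [ 0.8197 -0.0475 -0.5708] tip [ 0.54   -0.2166  0.1109]
```

View pics/wrist15.png

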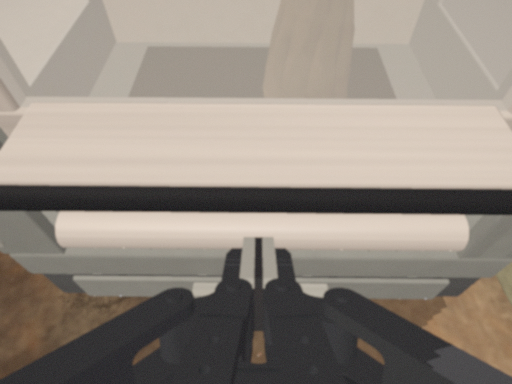

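View pics/s15.png

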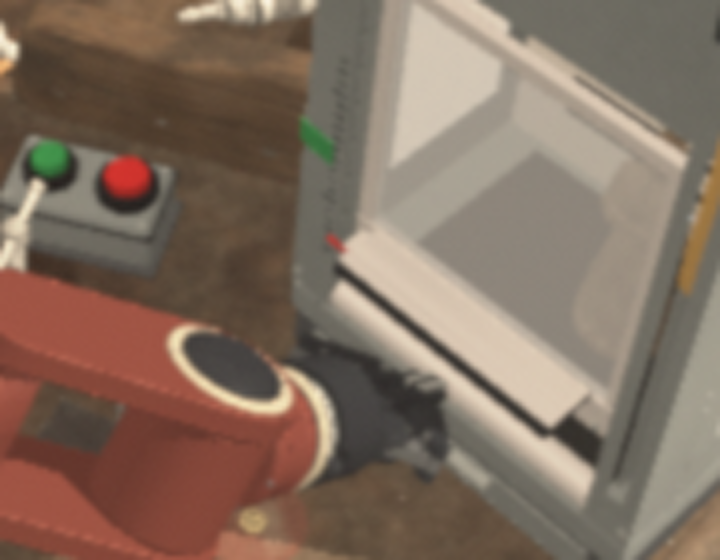

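Run:
```python
from h import *
s=monitor.state(); f=grab('wrist')
H=np.array(f['hand_eye']);K=np.array(f['mtx'])
w,x,y,z=s['tool_rot']; R=Ro.from_quat([x,y,z,w]).as_matrix()
def pt(p):
    c=np.linalg.inv(H)@np.r_[p,1]; q=K@c[:3]; return (q[:2]/q[2]).round(1)
for B in ((.532,-.216,.170),(.532,-.216,.165),(.528,-.216,.17),(.536,-.216,.17)):
    print(B, pt(R.T@(np.array(B)-s['tool_pos'])))
for p in ((.017,0,-.052),(.0115,0,-.047),(.0055,0,-.03),(.011,0,-.03),(.011,0,-.043)): print(p,pt(p))
```

```text
(0.532, -0.216, 0.17) [261.4 185.8]
(0.532, -0.216, 0.165) [261.2 195.4]
(0.528, -0.216, 0.17) [262.2 195.9]
(0.536, -0.216, 0.17) [260.6 176.1]
(0.017, 0, -0.052) [261.  241.9]
(0.0115, 0, -0.047) [260.8 248.8]
(0.0055, 0, -0.03) [260.6 243.7]
(0.011, 0, -0.03) [260.6 232.7]
(0.011, 0, -0.043) [260.8 245.5]
```

step_arm([
  [0.006, 0, 0.02, 0, 0, 0, 255],
  [0.006, 0, 0.04, 0, 0, 0, 255],
  [0.006, 0, 0.05, 0, 0, 0, 255],
  [0.006, 0, 0.06, 0, 0, 0, 255],
  [0.006, 0, 0.07, 0, 0, 0, 255],
  [0.006, 0, 0.08, 0, 0, 0, 255],
  [0.006, 0, 0.08, 0, 0, 0, 255],
])

```text
time: 16.6
tool_pos: [0.5667, -0.2176, 0.132]
tool_rot: [0.013, 0.886, -0.026, 0.462]
contact_force: [-2.5, -0.0, -0.6]
gripper_width: 0.007
```

```bash
python3 st.py
python3 - <<'E'
from h import *
f=grab('wrist','wrist16.png');fs=grab('scene')
print([(x['uv'],x['p']) for c in ('scene','top') for x in (grab(c),eyes.pinpoint('pointer',c))[1][:1]])
cv2.imwrite('pics/s16.png',cv2.resize(fs['pixels'][170:310,220:400,::-1],None,fx=4,fy=4,interpolation=2))
E
```

```text
16.6 [ 0.5667 -0.2176  0.132 ] j [-0.7805 -0.3966  2.3565  1.0707  0.6665  0.1399] F [-2.5 -0.  -0.6]
x [ 0.572 -0.033  0.82 ] z [ 0.8186 -0.047  -0.5725] tip [ 0.5422 -0.2162  0.1492]
[([302.9, 227.1], 0.72), ([289.4, 205.2], 0.59)]
```

View pics/wrist16.png

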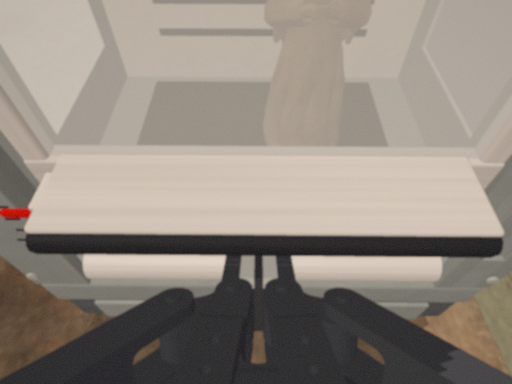

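View pics/s16.png

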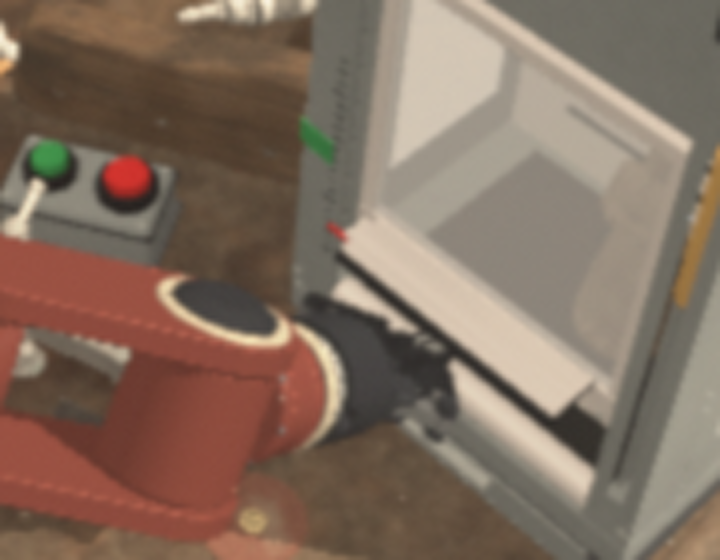

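step_arm([
  [0, 0, 0.01, 0, 0, 0, 255],
  [0, 0, 0.02, 0, 0, 0, 255],
  [0, 0, 0.03, 0, 0, 0, 255],
  [0, 0, 0.04, 0, 0, 0, 255],
  [0, 0, 0.05, 0, 0, 0, 255],
  [0, 0, 0.06, 0, 0, 0, 255],
  [0, 0, 0.07, 0, 0, 0, 255],
  [0, 0, 0.076, 0, 0, 0, 255],
  [0, 0, 0.08, 0, 0, 0, 255],
  [0, 0, 0.08, 0, 0, 0, 255],
])

```text
time: 17.9
tool_pos: [0.5669, -0.2174, 0.1726]
tool_rot: [0.013, 0.886, -0.025, 0.462]
contact_force: [-5.8, 0.7, -1.1]
gripper_width: 0.0
```

```bash
python3 st.py
python3 - <<'E'
from h import *
s=monitor.state(); f=grab('wrist','wrist17.png');fs=grab('scene')
cv2.imwrite('pics/s17.png',cv2.resize(fs['pixels'][170:310,220:400,::-1],None,fx=4,fy=4,interpolation=2))
for n in ['pointer','height_band','lip']:
    print(n,[(c,np.round(q['uv'],1),round(q['p'],2)) for c in ('scene','wrist') for q in eyes.pinpoint(n,c)[:2]])
E
```

```text
17.9 [ 0.5669 -0.2174  0.1726] j [-0.7802 -0.4716  2.3323  0.9692  0.7188  0.2717] F [-5.8  0.7 -1.1]
x [ 0.571 -0.033  0.82 ] z [ 0.8188 -0.0465 -0.5722] tip [ 0.5423 -0.2161  0.1898]
pointer [('scene', array([302.5, 216.1]), 0.89), ('scene', array([328.7, 342.7]), 0.74), ('wrist', array([  4.6, 213. ]), 0.94)]
height_band [('scene', array([300.4, 205.5]), 0.56), ('wrist', array([  8.6, 214.6]), 0.24)]
lip [('wrist', array([262.8, 249.5]), 0.69)]
```

View pics/wrist17.png

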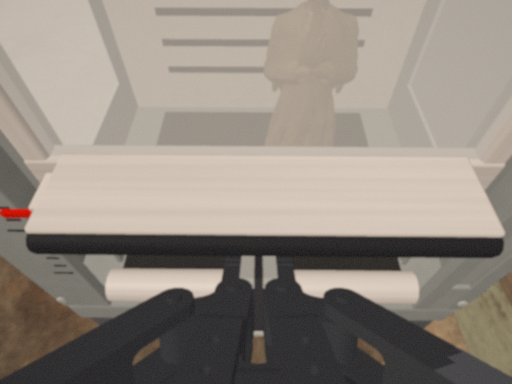

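View pics/s17.png

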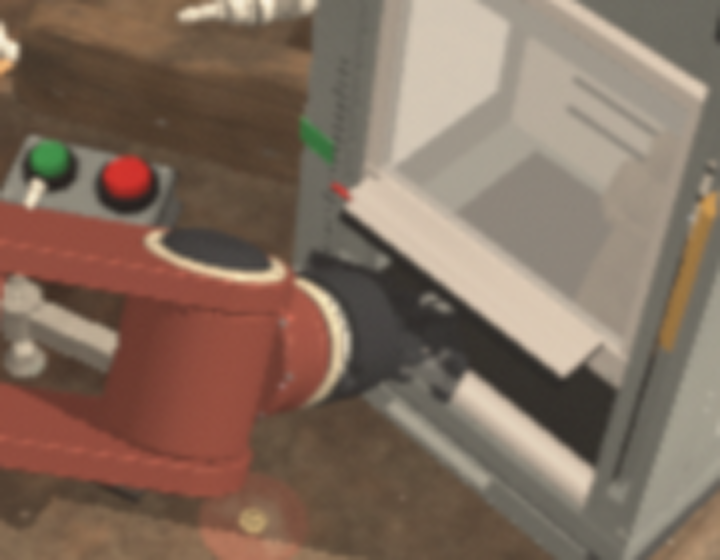

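Run:
```python
from h import *
fs=grab('scene','s18f.png');ft=grab('top','t18f.png')
def redc(F,box):
    h=cv2.cvtColor(F['pixels'],cv2.COLOR_RGB2HSV); m=cv2.inRange(h,(0,110,70),(8,255,255))|cv2.inRange(h,(172,110,70),(180,255,255))
    mm=np.zeros_like(m); x0,y0,x1,y1=box; mm[y0:y1,x0:x1]=m[y0:y1,x0:x1]; ys,xs=np.nonzero(mm); 
    return (xs.min(),ys[xs==xs.min()].mean()),(xs.mean(),ys.mean()),len(xs)
def grn(F,box):
    h=cv2.cvtColor(F['pixels'],cv2.COLOR_RGB2HSV); m=cv2.inRange(h,(45,80,40),(88,255,255))
    mm=np.zeros_like(m); x0,y0,x1,y1=box; mm[y0:y1,x0:x1]=m[y0:y1,x0:x1]; ys,xs=np.nonzero(mm); 
    return (xs.mean(),ys.mean()),len(xs),xs.min(),xs.max(),ys.min(),ys.max()
old=cv2.imread('pics/scene0.png')[:,:,::-1]; Fo=dict(fs); Fo['pixels']=np.ascontiguousarray(old)
for F in (Fo,fs): print(redc(F,(295,205,312,240)), grn(F,(290,195,312,215)))
def zat(uv,X,Y):
    # closest z for vertical line at X,Y
    o,d=ray(fs,uv); A=np.array([d,[0,0,-1.]]).T; sol,res,_,_=np.linalg.lstsq(A,np.array([X,Y,0])-o,rcond=None); return sol[1],res
for F in (Fo,fs): print('ptr z',zat(redc(F,(295,205,312,240))[1],.5555,-.1075))
for X,Y in ((.56,-.08),(.564,-.080),(.567,-.079),(.565,-.085)): print('band z',zat(grn(fs,(290,195,312,215))[0],X,Y))
h=cv2.cvtColor(ft['pixels'],cv2.COLOR_RGB2HSV)
print('top green',grn(ft,(275,185,300,210)))
wr=[np.array([.561,-.0839,.2362]),np.array([.5662,-.0798,.2293])]; d=wr[1]-wr[0]; d/=np.linalg.norm(d)
print(tri([(wr[0],d),ray(fs,grn(fs,(290,195,312,215))[0])]))
print(tri([(wr[0],d),ray(ft,(285.8,197))]))
```

```text
((np.int64(302), np.float64(229.5)), (np.float64(303.44444444444446), np.float64(230.33333333333334)), 9) ((np.float64(298.3953488372093), np.float64(204.6046511627907)), 43, np.int64(295), np.int64(302), np.int64(200), np.int64(209))
((np.int64(303), np.float64(216.5)), (np.float64(304.6363636363636), np.float64(217.1818181818182)), 11) ((np.float64(298.3953488372093), np.float64(204.6046511627907)), 43, np.int64(295), np.int64(302), np.int64(200), np.int64(209))
ptr z (np.float64(0.1580248517727349), array([1.3256502e-05]))
ptr z (np.float64(0.2110511368353095), array([9.06485058e-06]))
band z (np.float64(0.23499230877376331), array([1.04525238e-05]))
band z (np.float64(0.2315717648505206), array([7.07476893e-07]))
band z (np.float64(0.22836836922037454), array([2.28954367e-08]))
band z (np.float64(0.23390656730827963), array([1.41708486e-05]))
top green ((np.float64(287.1111111111111), np.float64(198.55555555555554)), 9, np.int64(283), np.int64(291), np.int64(196), np.int64(200))
(array([ 0.57520317, -0.0726961 ,  0.21734103]), [np.float64(7.5111438601557865e-06), np.float64(7.51114386016223e-06)])
(array([ 0.56879791, -0.07831355,  0.22635829]), [np.float64(0.0004522185067648595), np.float64(0.00045221850676485095)])
```

step_arm([
  [0, 0, 0.008, 0, 0, 0, 255],
  [0, 0, 0.016, 0, 0, 0, 255],
  [0, 0, 0.024, 0, 0, 0, 255],
  [0, 0, 0.03, 0, 0, 0, 255],
  [0, 0, 0.034, 0, 0, 0, 255],
  [0, 0, 0.034, 0, 0, 0, 255],
  [0, 0, 0.034, 0, 0, 0, 255],
])

```text
time: 19.1
tool_pos: [0.5671, -0.2176, 0.1899]
tool_rot: [0.013, 0.886, -0.025, 0.463]
contact_force: [-5.3, 1.5, -1.3]
gripper_width: 0.001
```

step_arm([
  [0, 0, -0.02, 0, 0, 0, 255],
  [0, 0, -0.06, 0, 0, 0, 255],
  [0, 0, -0.08, 0, 0, 0, 255],
  [-0.06, 0, -0.08, 0, 0, 0, 255],
  [-0.14, 0, -0.08, 0, 0, 0, 255],
  [-0.2, 0, -0.08, 0, 0, 0, 255],
  [-0.2, 0, 0.02, 0, 0, 0, 255],
  [-0.2, 0, 0.12, 0, 0, 0, 255],
  [-0.2, 0, 0.2, 0, 0, 0, 255],
  [-0.2, 0, 0.2, 0, 0, 0, 255],
])

```text
time: 20.1
tool_pos: [0.4687, -0.2198, 0.3011]
tool_rot: [0.019, 0.883, -0.023, 0.468]
contact_force: [-0.1, 0.1, 0.6]
gripper_width: -0.007
```

```bash
python3 st.py
python3 - <<'E'
from h import *
f=grab('wrist','wrist19.png');fs=grab('scene')
cv2.imwrite('pics/s19.png',cv2.resize(fs['pixels'][170:310,220:400,::-1],None,fx=4,fy=4,interpolation=2))
E
```

```text
20.1 [ 0.4687 -0.2198  0.3011] j [-1.0237 -0.9024  2.3583  0.8343  1.1494  0.4596] F [-0.1  0.1  0.6]
x [ 0.562 -0.023  0.827] z [ 0.8253 -0.0554 -0.562 ] tip [ 0.4439 -0.2181  0.3179]
```

View pics/wrist19.png

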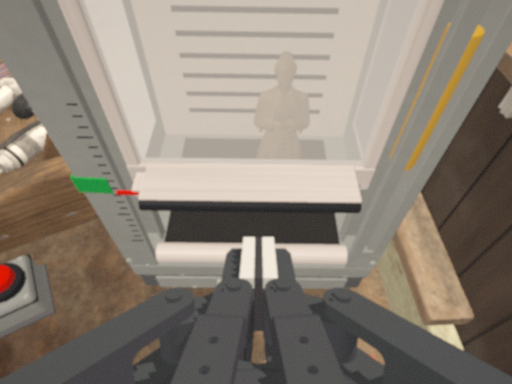

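View pics/s19.png

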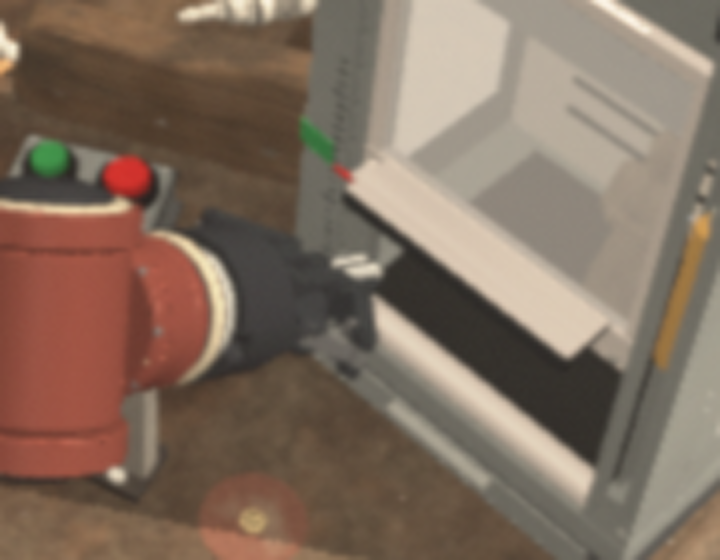

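Run:
```python
from h import *
s=monitor.state(); f=grab('wrist');fs=grab('scene')
a=cv2.resize(f['pixels'][160:220,55:155,::-1],None,fx=7.5,fy=7.5,interpolation=2)[:300]
b=cv2.resize(fs['pixels'][190:230,285:335,::-1],None,fx=7.5,fy=7.5,interpolation=2)
cv2.imwrite('pics/z20.png',np.vstack([a[:, :750],np.pad(b,((0,0),(0,375),(0,0)))[:, :750]])[:600])
print(s['tool_pos'])
for uv in ((92,186),(115.5,192)):
  for X in (.55,.555,.56,.565):
    o,dd=wray(f,s,uv); fx=np.array([np.cos(.065),-np.sin(.065),0]); X0=np.array([X,-.1,0]); print(uv,X,(o+dd*(fx@(X0-o))/(fx@dd)).round(4))
```

```text
[ 0.46751708 -0.21831704  0.29235788]
(92, 186) 0.55 [ 0.5509 -0.0869  0.2351]
(92, 186) 0.555 [ 0.5561 -0.0834  0.2289]
(92, 186) 0.56 [ 0.5613 -0.0799  0.2226]
(92, 186) 0.565 [ 0.5665 -0.0763  0.2164]
(115.5, 192) 0.55 [ 0.5498 -0.1035  0.2274]
(115.5, 192) 0.555 [ 0.555  -0.1005  0.2209]
(115.5, 192) 0.56 [ 0.5602 -0.0974  0.2145]
(115.5, 192) 0.565 [ 0.5654 -0.0943  0.208 ]
```

View pics/z20.png

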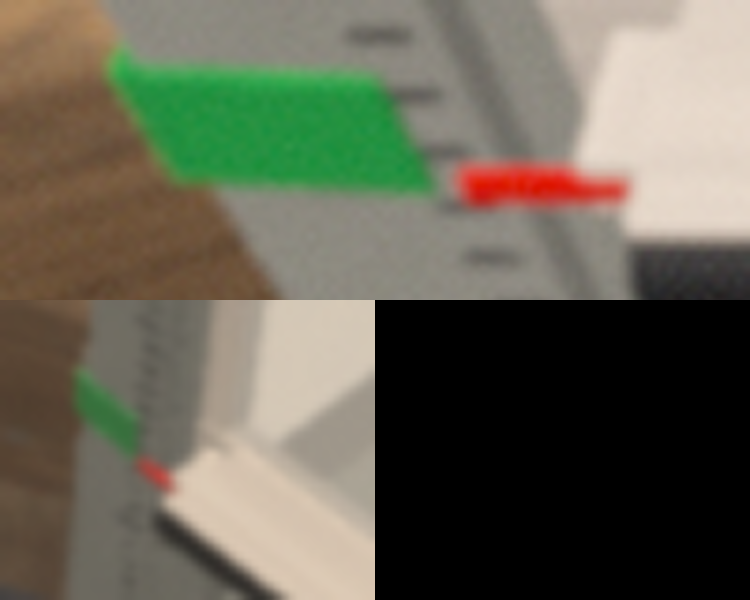

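step_arm([
  [0, 0, -0.1, 0, 0, 0, 255],
  [0, 0, -0.2, 0, 0, 0, 255],
  [0, 0, -0.264, 0, 0, 0, 255],
  [0, 0, -0.264, 0, 0, 0, 255],
  [0.1, 0, -0.264, 0, 0, 0, 255],
  [0.18, 0, -0.264, 0, 0, 0, 255],
  [0.199, 0, -0.264, 0, 0, 0, 255],
  [0.199, 0, -0.25, 0, 0, 0, 255],
  [0.199, 0, -0.23, 0, 0, 0, 255],
  [0.199, 0, -0.22, 0, 0, 0, 255],
])

```text
time: 21.3
tool_pos: [0.5663, -0.2184, 0.1814]
tool_rot: [0.014, 0.886, -0.026, 0.463]
contact_force: [-0.8, 0.2, 0.1]
gripper_width: -0.005
```

step_arm([
  [0, 0, 0, 0, 0, 0, 255],
  [0, 0, 0, 0, 0, 0, 255],
])

```text
time: 21.5
tool_pos: [0.5661, -0.2181, 0.1797]
tool_rot: [0.014, 0.886, -0.026, 0.463]
contact_force: [1.2, -0.4, 1.1]
gripper_width: 0.002
```

```bash
python3 st.py
```

```text
21.5 [ 0.5661 -0.2181  0.1797] j [-0.7823 -0.4855  2.329   0.9546  0.7283  0.2913] F [ 1.2 -0.4  1.1]
x [ 0.571 -0.033  0.821] z [ 0.8192 -0.0484 -0.5715] tip [ 0.5415 -0.2167  0.1969]
```

step_arm([
  [0.002, 0, 0.008, 0, 0, 0, 255],
  [0.002, 0, 0.016, 0, 0, 0, 255],
  [0.002, 0, 0.024, 0, 0, 0, 255],
  [0.002, 0, 0.03, 0, 0, 0, 255],
  [0.002, 0, 0.035, 0, 0, 0, 255],
  [0.002, 0, 0.038, 0, 0, 0, 255],
  [0.002, 0, 0.038, 0, 0, 0, 255],
  [0.002, 0, 0.038, 0, 0, 0, 255],
])

```text
time: 22.3
tool_pos: [0.5674, -0.2176, 0.1978]
tool_rot: [0.013, 0.886, -0.026, 0.462]
contact_force: [-5.0, 0.6, -1.0]
gripper_width: -0.001
```

step_arm([
  [0, 0, -0.02, 0, 0, 0, 255],
  [0, 0, -0.06, 0, 0, 0, 255],
  [0, 0, -0.08, 0, 0, 0, 255],
  [-0.06, 0, -0.08, 0, 0, 0, 255],
  [-0.14, 0, -0.08, 0, 0, 0, 255],
  [-0.2, 0, -0.08, 0, 0, 0, 255],
  [-0.22, 0, 0, 0, 0, 0, 255],
  [-0.22, 0, 0.06, 0, 0, 0, 255],
  [-0.22, 0, 0.06, 0, 0, 0, 255],
  [-0.22, 0, 0.06, 0, 0, 0, 255],
])

```text
time: 23.3
tool_pos: [0.4579, -0.2182, 0.2297]
tool_rot: [0.014, 0.886, -0.025, 0.463]
contact_force: [-0.3, 0.2, 0.6]
gripper_width: 0.001
```

```bash
python3 st.py
cat > z.py <<'E'
from h import *
import sys
s=monitor.state(); f=grab('wrist',sys.argv[1]+'w.png');fs=grab('scene',sys.argv[1]+'s.png')
q=eyes.pinpoint('pointer','wrist'); print(q[:1]); h=cv2.cvtColor(f['pixels'],cv2.COLOR_RGB2HSV); m=cv2.inRange(h,(45,120,60),(85,255,255)); n,l,st,ce=cv2.connectedComponentsWithStats(m)
i=1+st[1:,4].argmax(); print(st[i],ce[i]); c=ce[i].astype(int)
x0,y0=max(c[0]-40,0),max(c[1]-35,0)
a=cv2.resize(f['pixels'][y0:y0+60,x0:x0+100,::-1],None,fx=7.5,fy=7.5,interpolation=2)[:300+150]
b=cv2.resize(fs['pixels'][190:230,285:335,::-1],None,fx=5,fy=5,interpolation=2)
b=np.pad(b,((0,0),(0,a.shape[1]-b.shape[1]),(0,0)))
cv2.imwrite('pics/'+sys.argv[1]+'z.png',np.vstack([a,b])[:600]); print(x0,y0)
E
python3 z.py a21
```

```text
23.3 [ 0.4579 -0.2182  0.2297] j [-1.0529 -0.9006  2.4694  0.8779  1.1073  0.3549] F [-0.3  0.2  0.6]
x [ 0.57  -0.031  0.821] z [ 0.8199 -0.0487 -0.5705] tip [ 0.4333 -0.2168  0.2468]
[{'uv': [89.8, 109.0], 'p': 0.7}]
[ 35  97  52  26 879] [ 61.45506257 110.31171786]
21 75
```

View pics/a21z.png

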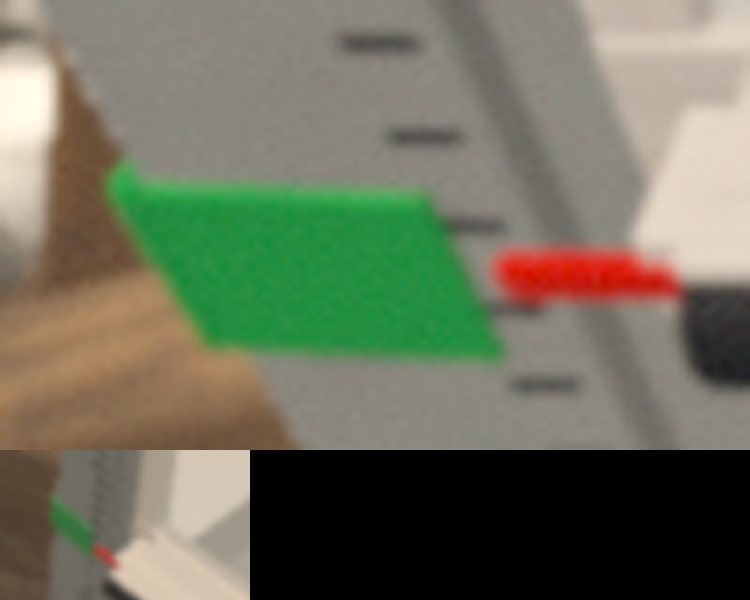

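View pics/a21w.png

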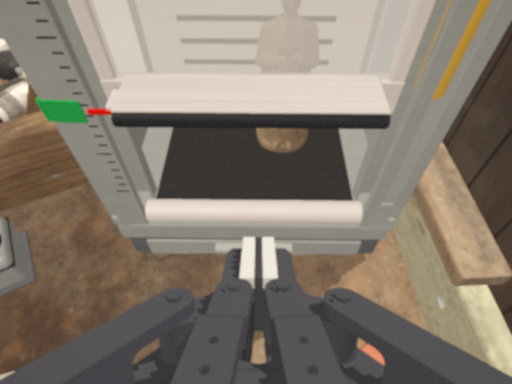

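Run:
```python
from h import *
ft=grab('top','top22.png'); fs=grab('scene','scene22.png')
a=cv2.imread('pics/top0.png');b=cv2.imread('pics/top11.png');c=ft['pixels'][:,:,::-1]
d=lambda p,q,box: np.abs(p[box[1]:box[3],box[0]:box[2]].astype(int)-q[box[1]:box[3],box[0]:box[2]]).mean().round(2)
fan=(320,115,375,162); ref=(376,120,396,165)
print('fan 0-11',d(a,b,fan),'11-22',d(b,c,fan),'ref',d(a,b,ref),d(b,c,ref))
for n in ['oil','hammer','bar','disc','casting']:
    print(n,[(cc,np.round(q['uv'],1),round(q['p'],2)) for cc in ('scene','top') for q in eyes.pinpoint(n,cc)[:1]])
cv2.imwrite('pics/fan.png',np.hstack([cv2.resize(i[105:170,310:385],(375,325),interpolation=2) for i in (a,c)]))
```

```text
fan 0-11 1.38 11-22 2.09 ref 1.89 2.97
oil [('scene', array([176.5, 199.3]), 0.95)]
hammer [('scene', array([196.7, 203.7]), 0.61), ('top', array([190.2, 215.8]), 0.83)]
bar [('scene', array([328.6, 344.7]), 0.85), ('top', array([343.4, 247. ]), 0.62)]
disc [('scene', array([280.7, 301.7]), 0.61), ('top', array([296.9, 239.8]), 0.78)]
casting [('scene', array([197.5, 201.3]), 0.59)]
```

View pics/fan.png

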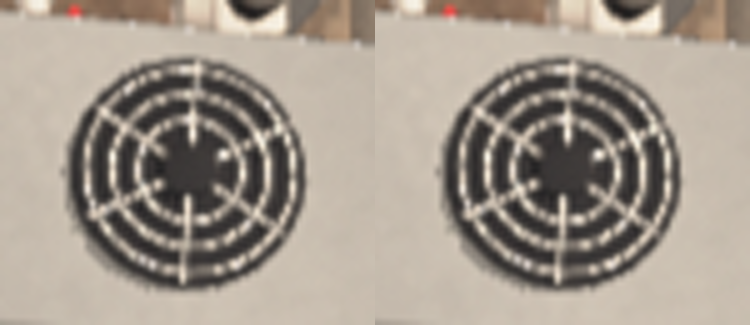

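View pics/scene22.png

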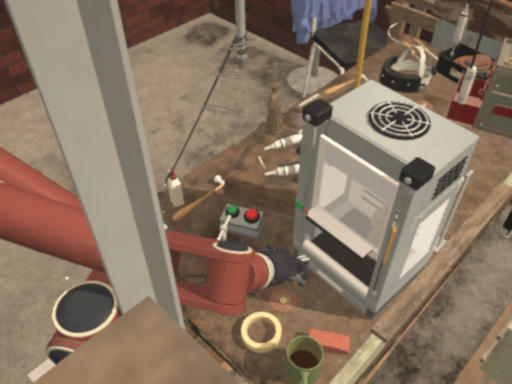

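View pics/top22.png

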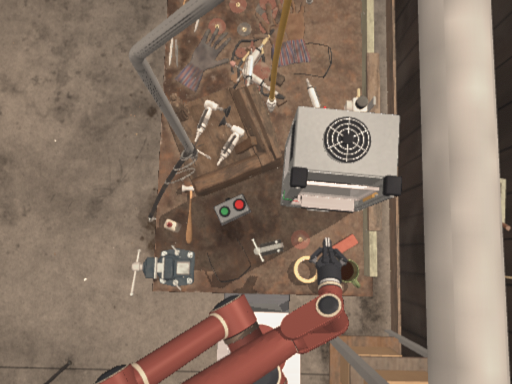

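```bash
python3 -c "
from plant import manip,monitor
print(monitor.state()['time'],monitor.state()['contact_force'],manip.job_done())"
```

```text
the job is handed in; nothing more can be done
24.05 [ 0.54397612 -0.25779533  0.28302443] None
```

I pressed the green start button, then pushed the sash up from under its lip until the pointer stood in the green band. I handed the job in at 24 s of the 64 s. No verdict was given.

- **Start button:** I pressed it straight down with the shut fingertips for about 6 mm. The force was about 3 N at first and rose to 20 N at a hard stop, then I let it spring back. The red button was not touched. The fan in the pictures looks the same before and after, so the only evidence for the press is travel and force, plus the button visibly sinking.
- **Sash:** I pushed it up with the upper side of the shut fingers, about 74 mm in all. After the first push the pointer was still at the band's bottom edge, so I pushed about 8 mm more and backed away.
- **Pointer:** The last close wrist picture shows it at mid-band. Allowing for the viewing angle, I put it within about 3 mm of the middle. The coarser scene picture read it about 4 mm low, and adding up the push heights put it about 4 mm high. All are inside the ±10 mm limit.
- **Loose things:** The hammer, bar and disc were found where they stood at the start, within picture noise. The oil bottle was found only in the scene view, in its place. The networks did not find the casting in the last check, but the pictures show it still standing in the hood.
- **Robot at the end:** It stood clear of everything, with force readings at noise level.

Two readings disagreed with what was given or expected:
- The real fingertip is about 30 mm behind the reported TCP, and I allowed for that.
- The force readings had sideways parts I could not explain.

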